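Move the push-fit spout of a water filter from the rinse outlet to the drinking outlet

TASK

The new filter cartridge has been rinsed, so move the steel spout of the countertop water filter from the orange rinse outlet to the blue drinking outlet: press the orange release ring down, hold it down while you draw the spout up out of the fitting, then push the spout fully home in the blue outlet until it is locked with its ring sprung back up, its nozzle over the glass that stands on the drip tray. Work gently, as the fittings are plastic and crack if forced, and leave the glass and the other things on the table where they stand.

Things in the scene. Friction and masses are not known exactly. Their poses are not given: they have to be found in the camera images.
- station: water filter (fixed): white housing 220 mm wide, flat deck 140 mm up, drip tray with steel grille (top 18.5 mm up) in front. Origin: on the table, 75 mm behind the housing's front, mid width; x to its back, y to the robot's left, z up. Blue cartridge cap 82 mm wide, 41 mm high on the deck, centred 88 mm behind the outlets. A fitting cracks if pressed, or if the spout loads it, with over about 40 N
- outlet_a (a point): rinse outlet (orange ring): point where its vertical bore axis meets the deck. Each outlet is a screw riser that carries ring, catches, seal and stop together; on this one the raised ring's top stands 26 mm above the point. Ring: flange 32 mm wide, 5.5 mm thick, hole 17.2 mm with a 21 mm lead-in; 9 mm free under it, then a collar 38 mm wide
- outlet_b (a point): drinking outlet (blue ring), empty at the start: the same point on it, 100 mm from the rinse outlet along the station's -y; alike in all sizes, but its riser is set to a hidden height: the raised ring's top stands anywhere from 22 to 40 mm above this point, so that the depth at which the spout is home must be felt
- ring_a (a joint): orange release ring: 0 raised, grows as pressed, 0.008 m at its hard stop. A spring lifts it: 6 N raised, 9 N fully down. Pressed by 0.0035 m or more it spreads three catches in the fitting clear of the stem; let up, they close. The catches keep their height: they do not ride up with ring or spout, so once the spout has risen 2.5 mm with them spread they cannot catch it again
- ring_b (a joint): blue release ring: the same values and spring. It dips by itself by about 0.0025 m while the land of a stem is pushed through the catches, and springs back to 0 when they drop into the groove; a ring that stays down means that the spout is not locked
- spout: spout of steel tube 16 mm thick, 80 to 170 g. Origin: centre of the stem's foot; z up the stem, level arm along -x (centre line at 76 mm). Stem: cone nose to 7 mm, land to 20, groove 10 mm thick from 20 to 29, plain to the elbow at 61. Home, its foot is 46 mm below the raised ring's top, 2 mm play up; 38 mm show above, free for fingers astride it, across the arm, to press the ring and grip
- nozzle (a point): centre of the mouth of the black nozzle (19 mm wide, pointing down) at the end of the spout's arm: (-105, 0, 49) mm in the spout's frame. The stem turns easily in its outlet; the seal drags on it with about 5 N, so it stays where it is left and does not fall home; pushing the nose through catches and seal takes up to about 15 N, and at the stop the force rises steeply
- glass: clear drinking glass, 80 mm wide and 91 mm high, on the drip tray before the drinking outlet; origin: centre of its base
- jar: glass jar with a dark lid on the table to the right, 64x67x90 mm; origin: centre of its base; bystander
- tomato: tomato on the table to the left, about 70 mm; origin: centre of its underside; bystander
Mind the look-alikes: they are no part of the job. Leave any green or turquoise look-alike of the glass alone.

How it is judged:
By the outcome, as a careful person would: the job done as asked, in the order asked, and still so for the second after the job is handed in, with the robot touching nothing.
It also fails if it takes over 61 s, if anything falls off the work surface, if the arm or the gripper's body presses on something with over 40 N, if the wrist force passes 120 N, or if a joint passes its speed limit or range.

ROBOT

A 6-joint arm with a two-finger parallel gripper is mounted at the origin on a cart in front of the work surface, level with it; the furniture and walls round the work are solid. World frame = base frame: x ahead of the robot, y to its left, z up, the work surface at z = 0. Lengths are in m, angles in rad, forces in N, time in s.
With the tool pointing down it reaches from about 0.325 to 0.775 m from the base axis. Payload 9.3 kg.
Tool frame: the origin (TCP) lies at the very end of the fingers, on their centre line; the grasp point (between the pads) lies 19 mm behind it (grip_point_offset is the z of the grasp point in the tool frame, in m); z points along the fingers, y is the line along which they close (so a half turn about z gives the same grasp; the last joint's range is limited). The gripper opens to 85 mm and grips with 20 to 120 N. Pads are 22 mm wide; open, the fingers measure 114 mm over their backs; the gripper's body (76 mm by 85 mm) begins 54 mm behind the grasp point. The pads swing forward as they close: fully open they stand 13 mm farther back than shut.
Start: joints at [1.112, 0.259, 0.021, 1.334, 0, 1.418], TCP at [0.166, 0.524, 0.195] pointing down, gripper open.
Joint ranges: [-3.04, 3.04], [-0.91, 1.82], [-1.04, 1.36], [-1.92, 1.95], [-1.52, 1.45], [-3.14, 3.14]. Speed limits (rad/s): [2.22, 2.22, 2.79, 3.14, 3.14, 3.14].

INTERFACE

Orientations are given as a unit quaternion [w, x, y, z].
In Python, from station import state, camera, job_done, grip_point_offset gives the robot as it stands.
- The arm moves only by the tool step_arm, never from a script. Its argument "deltas" is a list of rows, each an object of numbers: "x", "y", "z": the shift along the tool's x, y, z in cm; "ax", "ay", "az": the turn, a rotation vector about the tool's x, y, z in degrees; "claw": the gripper's target within -1 to 1 (shut at 1, half-way at 0, fully open at -1). In form: [{"x": .., "y": .., "z": .., "ax": .., "ay": .., "az": .., "claw": ..}, ...]. A call has 1 to 10 rows; each row is the pose to reach, as a shift and turn from the pose commanded when the call began, along the tool's axes at that moment; what a row does not reach only later rows make up. A row lasts 1/8 s, in which the tool goes at most 62.5 mm and 10.7 degrees, less where a joint would pass 70% of its speed; a pose out of reach is approached as far as the arm can. A call with a gripper value outside its range is refused whole. The fingers move at their own pace and stop on an object; the grip force is fixed at half the most. Time passes only in rows, so rows that repeat a pose let the fingers close. It gives the time, the measured TCP pose, the force, the opening and the grip force at its end, in the units of the state.
- state(): the state, without advancing time (a new reading comes with each control period).
- camera(name): name is "side" or "top" or "wrist"; returns a dict with "pixels" (420x560x3 uint8, red, green, blue), "fov_y" (degrees; the focal length in pixels is half the picture's height over the tangent of half this angle, whatever the lens; pixels are square), "cx", "cy" (the principal point, pixels), "k1" (the pictures are not rectified: a ray, as slopes to the right and down, at radius r is drawn at 1 + k1 r^2 times it, then the intrinsics apply), "pose" (4x4, takes a point from camera to world coordinates). Camera axes: x right, y up, looking along -z (the intrinsics and any distortion apply to the point x, -y, -z); pixel columns grow to the right and rows downward; lengths in m; the calibration is good to about 2 mm. A picture is of the moment at which its call begins. There is no depth.
- job_done(): hands the job in; it is judged then, once.
The state is a dict: "clock": time; "qpos": joint angles; "qd": joint speeds; "tau": joint torques, N m; "tcp_pos": TCP position; "orientation": TCP orientation; "wrist_force": force on the tool from outside, world axes, zero at the start; "ft_torque": the same for the moment, N m; "finger_gap": finger opening in m; "finger_force": force on a finger pad.
Only numpy, scipy, OpenCV 4.12 (cv2) and the standard library are available. Lean on these libraries where they do the work, as an engineer would, in place of code of your own. Each camera call takes 0.05 s, during which the arm holds its last target. There are 200 camera calls.

## Working session

There is one attempt and no reset: what is moved stays moved. The work goes in short steps, Python scripts to look and compute and a tool call to move; the robot and the scene stay as the last step left them, time stands still between calls to the robot, and variables do not carry over. Pictures are saved under pics/ and viewed, at most 10 in all, crops included, and the job is handed in when it is done.

Besides the shell and the picture viewer there is one more tool, called after "Request:" in YAML: its name, and indented under it one key for each argument. step_arm: Moves the arm, as the interface text tells. Its arguments: {"type":"object","properties":{"deltas":{"type":"array","items":{"type":"object","properties":{"x":{"type":"number"},"y":{"type":"number"},"z":{"type":"number"},"ax":{"type":"number"},"ay":{"type":"number"},"az":{"type":"number"},"claw":{"type":"number"}}}}},"required":["deltas"]}

```bash
mkdir -p pics
cat > h.py <<'E'
import numpy as np, cv2
from station import *
from scipy.spatial.transform import Rotation as R
def K(c):
    f=c["pixels"].shape[0]/2/np.tan(np.radians(c["fov_y"])/2)
    return np.array([[f,0,c["cx"]],[0,f,c["cy"]],[0,0,1.]]),np.array([c["k1"],0,0,0,0])
def ray(c,uv):
    k,d=K(c); p=cv2.undistortPoints(np.array([[uv]],float),k,d)[0,0]
    P=np.array(c["pose"]); v=P[:3,:3]@np.array([p[0],-p[1],-1]); return P[:3,3],v
def onz(c,uv,z):
    o,v=ray(c,uv); return o+v*(z-o[2])/v[2]
def proj(c,X):
    P=np.linalg.inv(np.array(c["pose"])); q=P[:3,:3]@np.array(X,float)+P[:3,3]
    k,d=K(c); return cv2.projectPoints(np.array([[q[0],-q[1],-q[2]]]),np.zeros(3),np.zeros(3),k,d)[0][0,0]
def tri(c1,u1,c2,u2):
    o1,v1=ray(c1,u1);o2,v2=ray(c2,u2);v1/=np.linalg.norm(v1);v2/=np.linalg.norm(v2)
    t=np.linalg.lstsq(np.c_[v1,-v2],o2-o1,rcond=None)[0]; a=o1+v1*t[0];b=o2+v2*t[1]
    return (a+b)/2,np.linalg.norm(a-b)
def save(c,n): cv2.imwrite(f"pics/{n}.png",c["pixels"][:,:,::-1])
def blobs(c,hlo,hhi,s=100,v=60,amin=30):
    h=cv2.cvtColor(c["pixels"],cv2.COLOR_RGB2HSV); m=cv2.inRange(h,(hlo,s,v),(hhi,255,255))
    n,_,st,ce=cv2.connectedComponentsWithStats(m); return [(st[i].tolist(),ce[i].round(1).tolist()) for i in range(1,n) if st[i][4]>amin]
E
python3 - <<'E'
from h import *
import pickle
D={}
for n in("top","side","wrist"):
    c=camera(n); save(c,n+"0"); D[n]=c; print(n,c["fov_y"],c["k1"],np.array(c["pose"]).round(3).tolist())
    print("or",blobs(c,5,20)); print("bl",blobs(c,95,125))
pickle.dump(D,open("D.pkl","wb"))
s=state();print(s["tcp_pos"],s["orientation"],grip_point_offset,s["finger_gap"])
a=np.hstack([D["top"]["pixels"],D["side"]["pixels"]])
E
```

```text
top 51.83725804243697 -0.13460885740526407 [[0.003, 0.987, -0.162, 0.317], [-1.0, 0.007, 0.024, 0.012], [0.025, 0.162, 0.986, 1.186], [0.0, 0.0, 0.0, 1.0]]
or [([0, 0, 560, 420, 174954], [294.8, 202.3]), ([0, 55, 11, 11, 51], [4.8, 60.7]), ([403, 172, 14, 16, 83], [407.4, 181.1]), ([0, 188, 16, 33, 136], [5.7, 206.7]), ([0, 225, 28, 21, 77], [11.1, 234.3]), ([143, 356, 14, 31, 158], [149.2, 369.6]), ([157, 360, 28, 38, 387], [172.3, 379.2]), ([146, 377, 10, 23, 133], [151.2, 389.5])]
bl [([251, 112, 26, 27, 544], [263.6, 125.3]), ([286, 148, 12, 12, 101], [291.5, 153.5])]
side 44.68181020287603 -0.13533906925909567 [[0.829, 0.286, -0.48, -0.223], [-0.559, 0.459, -0.691, -1.069], [0.023, 0.841, 0.541, 0.944], [0.0, 0.0, 0.0, 1.0]]
or [([125, 0, 20, 20, 175], [132.6, 9.3]), ([50, 49, 22, 11, 196], [60.4, 53.4]), ([484, 79, 14, 9, 84], [489.6, 83.3]), ([237, 82, 36, 32, 516], [259.1, 96.9]), ([553, 85, 7, 16, 86], [556.4, 92.9]), ([222, 87, 7, 11, 31], [224.7, 91.3]), ([179, 95, 61, 39, 586], [207.0, 116.9]), ([254, 105, 248, 283, 22956], [371.9, 253.3]), ([77, 132, 228, 191, 13329], [2
[... 1246 characters left out ...]
 [-0.0, -0.273, 0.962, 0.372], [0.0, 0.0, 0.0, 1.0]]
or [([0, 0, 560, 299, 82772], [263.6, 99.2]), ([0, 117, 560, 259, 33491], [323.1, 257.4]), ([406, 142, 54, 21, 464], [431.2, 152.3]), ([457, 203, 36, 17, 124], [474.6, 211.0]), ([428, 216, 16, 7, 40], [436.2, 218.8]), ([439, 226, 18, 10, 73], [448.5, 230.2]), ([408, 234, 19, 10, 68], [418.4, 238.2]), ([547, 249, 13, 7, 49], [552.7, 251.6]), ([445, 258, 115, 110, 5532], [511.6, 305.3]), ([42, 292, 14, 9, 61], [48.0, 296.4]), ([81, 377, 58, 43, 885], [107.9, 399.4]), ([429, 378, 56, 42, 1523], [454.5, 402.4])]
bl []
[0.16550076 0.52425907 0.19502668] [-1.30696548e-04  1.52297542e-01  9.88334565e-01 -4.79337344e-04] -0.0187 0.0852435771817007
```

View pics/top0.png

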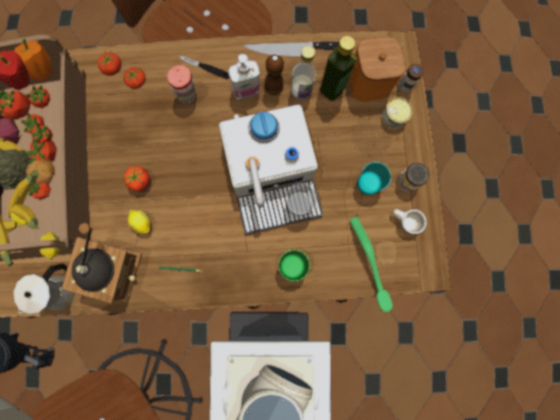

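View pics/side0.png

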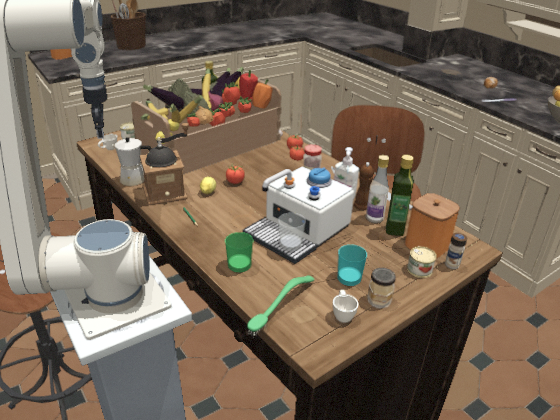

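The top view shows the station with its blue cap at (264,125), blue ring at (291,153) and orange ring near (253,162). The spout points at about (261,200), and the glass is near (300,205). The side view shows the same layout, with the blue ring at (314,190).

Run:
```python
from h import *
import pickle
D=pickle.load(open("D.pkl","rb")); t,s=D["top"],D["side"]
B,e=tri(t,(291.5,153.5),s,(314,190)); print("B",B,e)
C=onz(t,(263.6,125.3),.178); print("cap",C)
print("A",onz(t,(253,162),.165))
a=cv2.resize(t["pixels"][95:240,205:335],None,fx=4,fy=4,interpolation=2)
b=cv2.resize(s["pixels"][155:265,235:365],None,fx=4,fy=4,interpolation=2)
b=np.vstack([b,np.zeros((a.shape[0]-b.shape[0],b.shape[1],3),np.uint8)])
o=np.hstack([a,b])[:, :, ::-1]; print(o.shape)
o=cv2.resize(o,(800,int(o.shape[0]*800/o.shape[1]))); cv2.imwrite("pics/z1.png",o)
```

```text
B [ 0.62269711 -0.04821468  0.16595103] 0.00026122207650876766
cap [0.69053157 0.02073536 0.178     ]
A [0.60055115 0.04581698 0.165     ]
(580, 1040, 3)
```

View pics/z1.png

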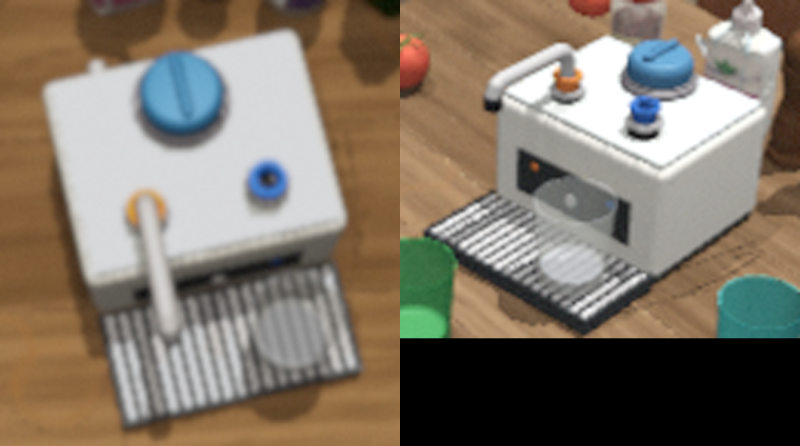

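The spout is on orange and runs toward the front, parallel to the station. The glass stands before the blue outlet. I'll move above the station for a near view.

Request:
step_arm:
  deltas:
    - {"z": -6}
    - {"z": -13.5}
    - {"x": -5,"y": -3,"z": -13.5,"az": -4,"claw": -0.2}
    - {"x": -15,"y": -9.7,"z": -13.5,"az": -12}
    - {"x": -26,"y": -17,"z": -13.5,"az": -22}
    - {"x": -37,"y": -24,"z": -13.5,"az": -30}
    - {"x": -47,"y": -31,"z": -13.5,"az": -30.5}
    - {"x": -57.2,"y": -36.9,"z": -13.5,"az": -30.5}
    - {"x": -57.2,"y": -36.9,"z": -13.5,"az": -30.5}
    - {"x": -57.2,"y": -36.9,"z": -13.5,"az": -30.5}

```text
invalid input
```

Request:
step_arm:
  deltas:
    - {}
    - {}

```text
invalid input
```

Run:
```python
from h import *
import pickle
c=camera("wrist"); save(c,"w1"); pickle.dump(c,open("w1.pkl","wb"))
print("bl",blobs(c,95,125)); print("or",blobs(c,5,18,150,120,100))
s=state();print(s["clock"],s["tcp_pos"],s["orientation"],s["finger_gap"],s["qpos"],s["wrist_force"])
```

```text
bl []
or [([104, 0, 243, 101, 14941], [228.6, 38.0])]
0.2 [0.16549014 0.52431501 0.19512221] [-1.17059950e-04  1.52282625e-01  9.88336910e-01 -3.75602357e-04] 0.08569661815716001 [ 1.11241901e+00  2.58958009e-01  2.10889107e-02  1.33371407e+00
 -2.66042238e-06  1.41817388e+00] [ 0.08400581  0.28886146 -0.18227636]
```

View pics/w1.png

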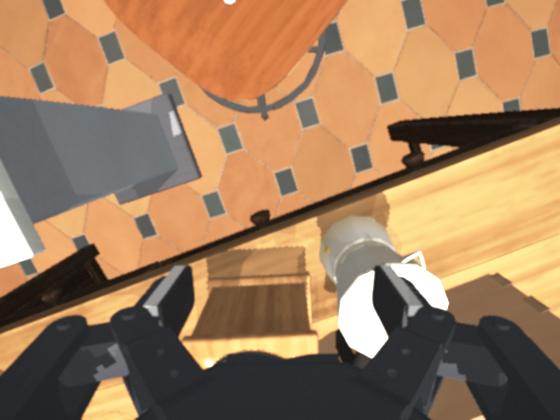

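The move was refused, so I'll fill in every key. The picture shows the start pose over the moka pot, with the fingers at the bottom.

Request:
step_arm:
  deltas:
    - {"x": 0,"y": 0,"z": -6,"ax": 0,"ay": 0,"az": 0,"claw": -1}
    - {"x": 0,"y": 0,"z": -13.5,"ax": 0,"ay": 0,"az": 0,"claw": -1}
    - {"x": -5,"y": -3,"z": -13.5,"ax": 0,"ay": 0,"az": -4,"claw": -0.2}
    - {"x": -15,"y": -9.7,"z": -13.5,"ax": 0,"ay": 0,"az": -12,"claw": -0.2}
    - {"x": -26,"y": -17,"z": -13.5,"ax": 0,"ay": 0,"az": -22,"claw": -0.2}
    - {"x": -37,"y": -24,"z": -13.5,"ax": 0,"ay": 0,"az": -30,"claw": -0.2}
    - {"x": -47,"y": -31,"z": -13.5,"ax": 0,"ay": 0,"az": -30.5,"claw": -0.2}
    - {"x": -57.2,"y": -36.9,"z": -13.5,"ax": 0,"ay": 0,"az": -30.5,"claw": -0.2}
    - {"x": -57.2,"y": -36.9,"z": -13.5,"ax": 0,"ay": 0,"az": -30.5,"claw": -0.2}
    - {"x": -57.2,"y": -36.9,"z": -13.5,"ax": 0,"ay": 0,"az": -30.5,"claw": -0.2}

```text
clock: 1.45
tcp_pos: [0.4767, 0.1477, 0.3305]
orientation: [0.0, -0.113, 0.994, 0.0]
wrist_force: [0.5, 1.3, 0.4]
finger_gap: 0.0516
finger_force: 0.0
```

Request:
step_arm:
  deltas:
    - {"x": 0,"y": 0,"z": 0,"ax": 0,"ay": 0,"az": 0,"claw": 0.3}
    - {"x": 0,"y": 0,"z": 0,"ax": 0,"ay": 0,"az": 0,"claw": 0.3}

```text
clock: 1.7
tcp_pos: [0.4756, 0.1494, 0.3303]
orientation: [-0.0, -0.112, 0.994, 0.0]
wrist_force: [0.4, -0.1, 0.8]
finger_gap: 0.0299
finger_force: 0.0
```

Run:
```python
from h import *
import pickle
c=camera("wrist"); save(c,"w2"); pickle.dump(c,open("w2.pkl","wb"))
print("bl",blobs(c,95,125)); print("or",blobs(c,5,18,150,120,100))
s=state();print(s["clock"],s["tcp_pos"],s["orientation"],s["finger_gap"],s["qpos"],s["wrist_force"])
```

```text
bl [([93, 260, 26, 24, 461], [105.6, 271.5]), ([142, 341, 14, 13, 116], [149.7, 347.2])]
or [([0, 0, 16, 16, 171], [8.1, 6.3]), ([42, 0, 65, 19, 331], [68.2, 10.8]), ([126, 0, 33, 15, 120], [144.4, 6.9]), ([243, 17, 70, 26, 517], [276.5, 28.0]), ([200, 32, 28, 12, 107], [214.1, 36.8]), ([221, 36, 89, 45, 1151], [268.9, 56.7]), ([543, 46, 17, 21, 118], [551.9, 56.9]), ([464, 61, 96, 139, 2603], [508.3, 132.1]), ([271, 105, 73, 18, 247], [309.4, 114.7]), ([379, 126, 44, 14, 156], [403.0, 132.1]), ([244, 152, 71, 68, 1090], [278.2, 181.5]), ([52, 186, 47, 24, 385], [73.1, 196.8]), ([53, 210, 46, 21, 260], [74.2, 219.8]), ([255, 218, 136, 50, 2438], [308.0, 241.4]), ([399, 239, 72, 17, 362], [433.0, 247.1]), ([347, 252, 121, 39, 1859], [410.2, 270.4]), ([180, 259, 16, 22, 115], [187.4, 266.1]), ([280, 261, 32, 18, 223], [297.8, 269.8]), ([53, 268, 27, 11, 104], [65.6, 272.6]), ([392, 278, 21, 14, 166], [402.6, 284.4]), ([57, 291, 22, 13, 123], [67.5, 296.1]), ([249, 316, 69, 23, 570], [287.4, 326.4]), ([526, 327, 34, 55, 820], [545.7, 361.1])]
1.75 [0.47524007 0.15004706 0.33053551] [-1.17958215e-04 -1.13159754e-01  9.93576793e-01  1.14473363e-04] 0.03001421369943856 [ 1.37120573e-01  1.65564339e-01  2.39218285e-01  1.64468069e+00
  2.34477252e-04 -8.96847772e-02] [0.38477187 0.57509764 0.1978194 ]
```

View pics/w2.png

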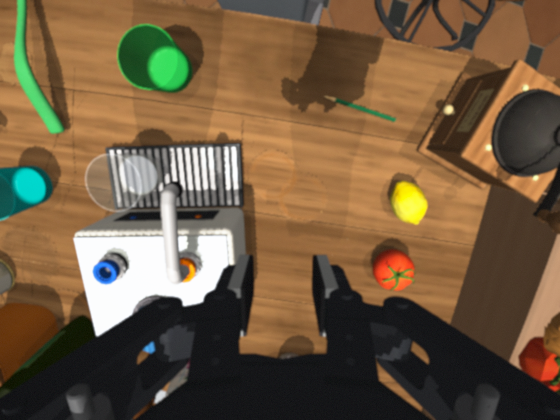

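The near view shows the orange ring at (187,268), the blue ring at (106,271), the glass rim at (112,180) and the spout nozzle at (170,188). The move fell short because of speed limits, so I'll centre over the rings.

Request:
step_arm:
  deltas:
    - {"x": -1,"y": -5.4,"z": 0,"ax": 0,"ay": 0,"az": 0,"claw": 0.3}
    - {"x": -2,"y": -10.8,"z": 0,"ax": 0,"ay": 0,"az": 0,"claw": 0.3}
    - {"x": -3,"y": -16,"z": 0,"ax": 0,"ay": 0,"az": 0,"claw": 0.3}
    - {"x": -3,"y": -16,"z": 0,"ax": 0,"ay": 0,"az": 0,"claw": 0.3}
    - {"x": -3,"y": -16,"z": 0,"ax": 0,"ay": 0,"az": 0,"claw": 0.3}

```text
clock: 2.38
tcp_pos: [0.5404, 0.0018, 0.3307]
orientation: [0.0, -0.114, 0.994, 0.0]
wrist_force: [-0.4, -0.5, -0.3]
finger_gap: 0.0303
finger_force: 0.0
```

Run:
```python
from h import *
import pickle
c=camera("wrist"); save(c,"w3"); pickle.dump(c,open("w3.pkl","wb"))
print("bl",blobs(c,95,125)); print("or",blobs(c,5,18,190,150,100))
s=state();print(s["clock"],s["tcp_pos"],s["orientation"],s["finger_gap"],s["qpos"],s["wrist_force"])
b=cv2.resize(c["pixels"][:,:,::-1],None,fx=800/560,fy=800/560); cv2.imwrite("pics/w3b.png",b)
```

```text
bl [([215, 238, 25, 26, 461], [227.2, 250.4]), ([248, 285, 48, 51, 1968], [271.5, 310.2])]
or [([467, 237, 39, 37, 780], [485.2, 255.6])]
2.425 [0.54033306 0.00203644 0.33097515] [ 2.87612035e-04 -1.13988526e-01  9.93482023e-01  6.13307175e-05] 0.03006018775515825 [-1.51740346e-01  2.41963763e-01  3.39648538e-01  1.66795835e+00
  2.69547093e-04 -3.80213946e-01] [ 0.11760161  0.7959819  -0.72746793]
```

View pics/w3b.png

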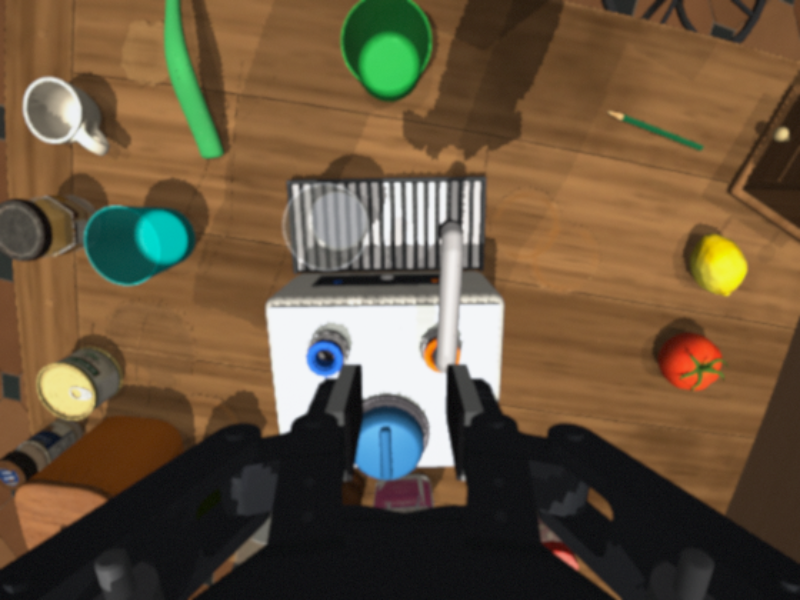

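The view is centred. In full-size pixels the blue ring is at (227,250), the orange ring near (309,246), the nozzle near (316,160) and the glass rim near (229,158).

Run:
```python
from h import *
import pickle
c=pickle.load(open("w3.pkl","rb")); px=c["pixels"]
hsv=cv2.cvtColor(px,cv2.COLOR_RGB2HSV)
def ell(lo,hi,box):
    m=cv2.inRange(hsv,lo,hi); k=np.zeros_like(m); x0,y0,x1,y1=box; k[y0:y1,x0:x1]=m[y0:y1,x0:x1]
    p=cv2.findNonZero(k); h=cv2.convexHull(p); return len(p),cv2.boundingRect(p),cv2.fitEllipse(h),cv2.minEnclosingCircle(p)
b=ell((95,120,50),(130,255,255),(205,230,250,275)); o=ell((5,110,80),(22,255,255),(285,225,335,275))
print(b);print(o)
# front deck edge: per column, first bright white row
W=(hsv[:,:,1]<25)&(hsv[:,:,2]>200)
for u in (195,205,250,280,335,345): 
    print(u,px[203:216,u].sum(1).tolist())
# side edges of deck
for v in (225,245,265,285): 
    r=np.where(W[v])[0]; print(v,r.min(),r.max())
g=px[215:260:5,290:340].sum(2)
for v in (170,180,190,200,210,220,230): print("arm",v,px[v,302:328].sum(1).tolist())
for z in(.163,.166,.170,.175): print(z,onz(c,b[2][0],z))
print("A",onz(c,o[2][0],.163),onz(c,o[3][0],.163))
```

```text
(441, (215, 238, 25, 25), ((227.38760375976562, 250.15452575683594), (24.22417449951172, 25.81942367553711), 113.49624633789062), ((227.22950744628906, 250.63934326171875), 13.045512199401855))
(168, (297, 236, 25, 24), ((309.05816650390625, 247.43853759765625), (24.94420623779297, 25.0640926361084), 101.0036392211914), ((309.1111145019531, 247.5), 12.681501388549805))
195 [265, 274, 275, 289, 324, 398, 480, 563, 601, 590, 521, 485, 620]
205 [276, 281, 281, 288, 315, 376, 474, 570, 612, 565, 467, 483, 643]
250 [287, 291, 295, 324, 395, 497, 620, 689, 701, 649, 547, 591, 701]
280 [281, 278, 299, 344, 426, 511, 605, 659, 638, 537, 504, 645, 726]
335 [282, 283, 311, 376, 475, 582, 627, 590, 491, 475, 621, 722, 740]
345 [282, 298, 338, 421, 523, 613, 650, 613, 509, 484, 642, 724, 738]
225 188 350
245 190 349
265 192 348
285 194 311
arm 170 [697, 608, 397, 190, 162, 350, 480, 446, 431, 482, 528, 566, 600, 621, 630, 641, 642, 625, 600, 561, 507, 478, 520, 577, 530, 406]
arm 180 [427, 392, 278, 155, 117, 204, 327, 408, 483, 543, 587, 637, 676, 702, 716, 717, 702, 675, 646, 593, 529, 457, 42
[... 259 characters left out ...]
, 508, 414, 325, 287, 286, 282, 284]
arm 210 [586, 617, 651, 624, 553, 461, 453, 512, 565, 615, 665, 701, 719, 721, 708, 682, 651, 607, 544, 498, 524, 605, 662, 679, 668, 632]
arm 220 [723, 725, 730, 725, 661, 509, 490, 543, 593, 647, 689, 716, 720, 713, 691, 666, 623, 568, 519, 595, 713, 738, 739, 738, 738, 738]
arm 230 [325, 309, 286, 286, 344, 438, 516, 566, 618, 668, 703, 718, 718, 700, 674, 646, 593, 530, 549, 673, 730, 739, 739, 738, 738, 739]
0.163 [ 0.62563462 -0.04685479  0.163     ]
0.166 [ 0.62431241 -0.04656158  0.166     ]
0.17 [ 0.62254946 -0.04617063  0.17      ]
0.175 [ 0.62034577 -0.04568194  0.175     ]
A [0.59953269 0.04977799 0.163     ] [0.5995961  0.04986125 0.163     ]
```

Run:
```python
from h import *
import pickle
c=pickle.load(open("w3.pkl","rb")); px=c["pixels"].astype(float).sum(2)
# front edge: sub-pixel position of the dark groove behind the highlight (rows 210-218)
P=[];Q=[]
for u in list(range(200,300,3))+list(range(330,346,3)):
    col=px[203:218,u]; i=np.argmax(col[:11]); j=i+np.argmin(col[i:i+4])
    w=np.clip(col[i-2:i+3]-300,0,None); r=203+(w*np.arange(i-2,i+3)).sum()/w.sum()
    P.append(onz(c,(u,r),.138)); 
P=np.array(P); vx,vy,x0,y0=cv2.fitLine(P[:,:2].astype(np.float32),cv2.DIST_HUBER,0,1e-3,1e-3).ravel()
print("front dir",vx,vy,np.degrees(np.arctan2(vx,-vy))%180, x0,y0)
hsv=cv2.cvtColor(c["pixels"],cv2.COLOR_RGB2HSV); W=(hsv[:,:,1]<25)&(hsv[:,:,2]>150)
for f in(np.min,np.max):
    S=np.array([onz(c,(f(np.where(W[v,:400])[0]),v),.14) for v in range(222,266)])
    vx,vy,x0,y0=cv2.fitLine(S[:,:2].astype(np.float32),cv2.DIST_HUBER,0,1e-3,1e-3).ravel(); print("side",np.degrees(np.arctan2(vy,vx)),x0,y0)
# arm centre line at world z=.14+.026+.030=.196
L=[]
for v in range(175,236,3):
    w=np.clip(px[v,306:326]-0,0,None); L.append((v,306+np.argmax(cv2.GaussianBlur(px[v,306:326].reshape(1,-1),(7,1),0))))
A=np.array([onz(c,(u,v),.200) for v,u in L]); vx,vy,x0,y0=cv2.fitLine(A[:,:2].astype(np.float32),cv2.DIST_HUBER,0,1e-3,1e-3).ravel()
print("arm",np.degrees(np.arctan(vy/vx)),x0,y0)
h=blobs(c,95,125); print("cap",onz(c,(385/1.4286,443/1.4286),.181))
print("nozzle",onz(c,(316,158),.17)); print("glass",onz(c,(328/1.4286,226/1.4286),.1095),onz(c,(340/1.4286,221/1.4286),.02))
```

```text
front dir 0.2403979 -0.97067446 13.910026 0.5732828 -0.015978672
side 13.35837 0.63814414 -0.09888947
side 14.406395 0.5911138 0.10377679
arm 25.604132 0.53719044 0.041943487
cap [0.68471201 0.01966857 0.181     ]
nozzle [0.49298162 0.02969825 0.17      ]
glass [ 0.52201828 -0.07215412  0.1095    ] [ 0.52450948 -0.0733616   0.02      ]
```

Run:
```python
from h import *
import pickle
c=pickle.load(open("w3.pkl","rb")); px=c["pixels"].astype(int).sum(2)
hs=cv2.cvtColor(c["pixels"],cv2.COLOR_RGB2HSV)
for v in range(232,270,3): print(v,px[v,300:322].tolist())
for uv in((315.5,190),(314.9,200),(313.3,220),(312.7,230)): print(onz(c,uv,.196))
for X in ([.5995,.0498,.196],[.5995,.0498,.204],[.5995,.0498,.166],[.6235,-.0473,.166],[.6235,-.0473,.174]): print(proj(c,X))
```

```text
232 [286, 280, 276, 258, 247, 271, 347, 447, 521, 571, 627, 675, 706, 719, 715, 699, 671, 637, 590, 520, 473, 548]
235 [277, 268, 259, 237, 220, 251, 357, 459, 531, 581, 634, 681, 713, 721, 713, 691, 663, 613, 564, 498, 434, 505]
238 [214, 166, 206, 265, 315, 358, 409, 478, 542, 591, 645, 687, 716, 720, 711, 687, 659, 621, 561, 477, 383, 408]
241 [343, 382, 393, 394, 400, 408, 432, 490, 550, 598, 654, 695, 718, 720, 708, 682, 657, 616, 555, 463, 363, 334]
244 [397, 377, 358, 352, 312, 319, 409, 496, 557, 608, 663, 699, 719, 719, 705, 679, 649, 605, 539, 467, 410, 407]
247 [372, 341, 298, 243, 222, 297, 421, 507, 562, 612, 664, 699, 717, 713, 699, 672, 640, 593, 530, 483, 460, 496]
250 [367, 301, 251, 221, 237, 331, 445, 524, 574, 618, 653, 670, 679, 683, 680, 665, 631, 575, 502, 462, 455, 549]
253 [419, 368, 320, 292, 285, 361, 459, 537, 588, 631, 661, 669, 671, 668, 651, 623, 580, 530, 480, 456, 499, 619]
256 [539, 472, 427, 420, 435, 431, 450, 495, 555, 603, 639, 620, 515, 322, 163, 127, 149, 193, 220, 230, 234, 240]
259 [733, 717, 681, 614, 557, 525, 521, 525, 543, 565, 573, 524, 381, 194, 67, 46, 63, 130, 181, 204, 213, 220]
262 [738, 738, 738, 738, 738, 736, 734, 734, 730, 730, 732, 695, 470, 195, 55, 33, 53, 65, 132, 183, 204, 212]
265 [738, 738, 738, 738, 738, 738, 738, 738, 739, 738, 741, 707, 485, 206, 51, 44, 45, 52, 87, 148, 188, 206]
268 [738, 738, 738, 738, 738, 738, 739, 738, 738, 738, 740, 705, 483, 196, 54, 32, 38, 43, 57, 93, 154, 200]
[0.52364012 0.03428682 0.196     ]
[0.53415151 0.03639147 0.196     ]
[0.55584337 0.04031028 0.196     ]
[0.56694753 0.0425444  0.196     ]
[311.59433065 258.34554777]
[312.27458658 261.30736897]
[309.29299401 248.33395427]
[226.90726883 249.41977001]
[225.73589706 251.94895804]
```

Request:
step_arm:
  deltas:
    - {"x": -3.4,"y": 1.7,"z": 3,"ax": 0,"ay": 0,"az": 0,"claw": 0.4}
    - {"x": -6.84,"y": 3.32,"z": 6,"ax": 0,"ay": 0,"az": 0,"claw": 0.4}
    - {"x": -6.84,"y": 3.32,"z": 9,"ax": 0,"ay": 0,"az": 0,"claw": 0.4}
    - {"x": -6.84,"y": 3.32,"z": 11,"ax": 0,"ay": 0,"az": 0,"claw": 0.4}
    - {"x": -6.84,"y": 3.32,"z": 11,"ax": 0,"ay": 0,"az": 0,"claw": 0.4}
    - {"x": -6.84,"y": 3.32,"z": 11,"ax": 0,"ay": 0,"az": 0,"claw": 0.4}

```text
clock: 3.18
tcp_pos: [0.6001, 0.0491, 0.222]
orientation: [0.001, -0.114, 0.994, -0.0]
wrist_force: [-0.3, -0.5, 0.9]
finger_gap: 0.0256
finger_force: 0.0
```

Run:
```python
from h import *
import pickle
c=camera("wrist"); pickle.dump(c,open("w4.pkl","wb")); s=camera("side"); pickle.dump(s,open("s4.pkl","wb"))
a=c["pixels"][150:420,130:430]; b=cv2.resize(s["pixels"][130:220,240:340],None,fx=3,fy=3,interpolation=2)
cv2.imwrite("pics/w4.png",cv2.resize(np.hstack([a,b])[:,:,::-1],None,fx=1.33,fy=1.33))
st=state();print(st["tcp_pos"],st["finger_gap"],proj(c,[.5995,.0498,.204]),proj(c,st["tcp_pos"]))
```

```text
[0.60037781 0.04856926 0.22197674] 0.025976104437573904 [282.48851242 234.5764295 ] [280.26471983 244.96022195]
```

View pics/w4.png

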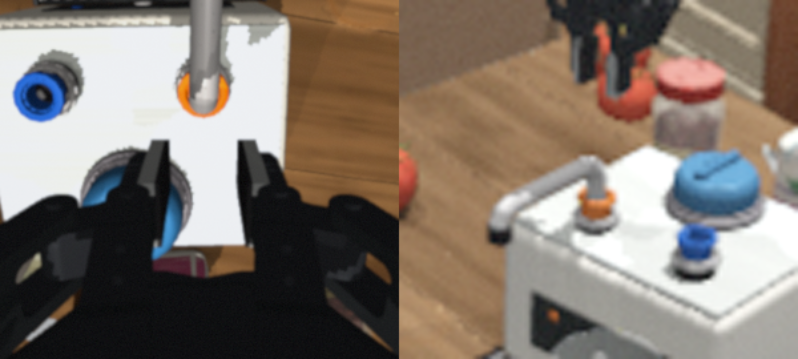

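The view shows the fingers' midline and the stem both at column 203 and the orange ring at (203,95), so they are aligned sideways. I'll descend astride the arm.

Request:
step_arm:
  deltas:
    - {"x": 0,"y": 0,"z": 1.5,"ax": 0,"ay": 0,"az": 0,"claw": 0.44}
    - {"x": 0,"y": 0,"z": 3,"ax": 0,"ay": 0,"az": 0,"claw": 0.44}
    - {"x": 0,"y": 0,"z": 4.2,"ax": 0,"ay": 0,"az": 0,"claw": 0.44}
    - {"x": 0,"y": 0,"z": 4.2,"ax": 0,"ay": 0,"az": 0,"claw": 0.44}

```text
clock: 3.78
tcp_pos: [0.5994, 0.0481, 0.177]
orientation: [-0.001, -0.113, 0.994, 0.0]
wrist_force: [0.4, 0.3, 0.0]
finger_gap: 0.0236
finger_force: 0.0
```

Request:
step_arm:
  deltas:
    - {"x": 0,"y": 0,"z": 0.3,"ax": 0,"ay": 0,"az": 0,"claw": 0.44}
    - {"x": 0,"y": 0,"z": 0.6,"ax": 0,"ay": 0,"az": 0,"claw": 0.44}
    - {"x": 0,"y": 0,"z": 0.6,"ax": 0,"ay": 0,"az": 0,"claw": 0.44}

```text
clock: 4.15
tcp_pos: [0.6001, 0.0481, 0.1725]
orientation: [0.0, -0.113, 0.994, 0.0]
wrist_force: [-0.5, 0.3, -0.6]
finger_gap: 0.0238
finger_force: 0.0
```

Request:
step_arm:
  deltas:
    - {"x": 0,"y": 0,"z": 0.2,"ax": 0,"ay": 0,"az": 0,"claw": 0.44}
    - {"x": 0,"y": 0,"z": 0.4,"ax": 0,"ay": 0,"az": 0,"claw": 0.44}
    - {"x": 0,"y": 0,"z": 0.4,"ax": 0,"ay": 0,"az": 0,"claw": 0.44}

```text
clock: 4.53
tcp_pos: [0.6, 0.0481, 0.1683]
orientation: [-0.0, -0.113, 0.994, 0.0]
wrist_force: [-0.4, -0.3, -0.0]
finger_gap: 0.0241
finger_force: 0.0
```

Request:
step_arm:
  deltas:
    - {"x": 0,"y": 0,"z": 0.2,"ax": 0,"ay": 0,"az": 0,"claw": 0.44}
    - {"x": 0,"y": 0,"z": 0.3,"ax": 0,"ay": 0,"az": 0,"claw": 0.44}
    - {"x": 0,"y": 0,"z": 0.3,"ax": 0,"ay": 0,"az": 0,"claw": 0.44}

```text
clock: 4.9
tcp_pos: [0.6, 0.0481, 0.1654]
orientation: [-0.0, -0.113, 0.994, 0.0]
wrist_force: [0.3, 0.7, -0.1]
finger_gap: 0.0237
finger_force: 0.0
```

Request:
step_arm:
  deltas:
    - {"x": 0,"y": 0,"z": 0.2,"ax": 0,"ay": 0,"az": 0,"claw": 0.44}
    - {"x": 0,"y": 0,"z": 0.2,"ax": 0,"ay": 0,"az": 0,"claw": 0.44}

```text
clock: 5.15
tcp_pos: [0.6, 0.0482, 0.1633]
orientation: [-0.0, -0.113, 0.994, 0.0]
wrist_force: [-0.1, 0.3, 0.1]
finger_gap: 0.0237
finger_force: 0.0
```

Request:
step_arm:
  deltas:
    - {"x": 0,"y": 0,"z": 0.2,"ax": 0,"ay": 0,"az": 0,"claw": 0.44}
    - {"x": 0,"y": 0,"z": 0.2,"ax": 0,"ay": 0,"az": 0,"claw": 0.44}

```text
clock: 5.4
tcp_pos: [0.6, 0.0481, 0.1613]
orientation: [-0.0, -0.113, 0.994, 0.0]
wrist_force: [0.1, 0.6, -0.3]
finger_gap: 0.0238
finger_force: 0.0
```

Request:
step_arm:
  deltas:
    - {"x": 0,"y": 0,"z": 0.2,"ax": 0,"ay": 0,"az": 0,"claw": 0.44}
    - {"x": 0,"y": 0,"z": 0.2,"ax": 0,"ay": 0,"az": 0,"claw": 0.44}

```text
clock: 5.65
tcp_pos: [0.6, 0.0481, 0.1593]
orientation: [-0.0, -0.113, 0.994, 0.0]
wrist_force: [-0.4, 0.5, 0.2]
finger_gap: 0.0236
finger_force: 0.0
```

Request:
step_arm:
  deltas:
    - {"x": 0,"y": 0,"z": 0.2,"ax": 0,"ay": 0,"az": 0,"claw": 0.44}
    - {"x": 0,"y": 0,"z": 0.2,"ax": 0,"ay": 0,"az": 0,"claw": 0.44}

```text
clock: 5.9
tcp_pos: [0.6, 0.0481, 0.1573]
orientation: [-0.0, -0.113, 0.994, 0.0]
wrist_force: [0.1, 0.1, -0.1]
finger_gap: 0.0241
finger_force: 0.0
```

Request:
step_arm:
  deltas:
    - {"x": 0,"y": 0,"z": 0.2,"ax": 0,"ay": 0,"az": 0,"claw": 0.44}
    - {"x": 0,"y": 0,"z": 0.2,"ax": 0,"ay": 0,"az": 0,"claw": 0.44}

```text
clock: 6.15
tcp_pos: [0.6, 0.0482, 0.1553]
orientation: [-0.0, -0.113, 0.994, 0.0]
wrist_force: [-0.7, 0.1, 0.5]
finger_gap: 0.024
finger_force: 0.0
```

Run:
```python
from h import *
import pickle
c=camera("wrist"); s=camera("side")
a=c["pixels"][170:380,170:400]; b=cv2.resize(s["pixels"][130:200,250:330],(240,210),interpolation=2)
cv2.imwrite("pics/w5.png",cv2.resize(np.hstack([a,b])[:,:,::-1],None,fx=1.65,fy=1.65))
st=state();print(st["tcp_pos"],st["finger_gap"],st["wrist_force"])
```

```text
[0.60006484 0.04812374 0.15548046] 0.023755917352855427 [ 0.27635849 -0.15120595 -0.49670633]
```

View pics/w5.png

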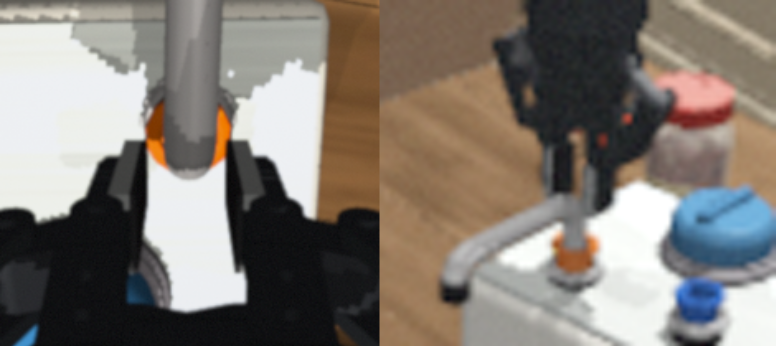

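The wrist view shows the fingertips at row 142, beside the ring. In the side view they seem to be at arm height rather than at the ring, so I'll triangulate the true tip height.

Run:
```python
from h import *
import pickle
c=pickle.load(open("w4.pkl","rb"));s=pickle.load(open("s4.pkl","rb"))
print(tri(c,(245.8,255.3),s,(295.9,153.8)),tri(c,(318,255.3),s,(285.9,150.5)))
T=[.6004,.0486,.222]
print(proj(s,T),proj(c,T))
print("ring in side",proj(s,[.5995,.0498,.166]),blobs(s,5,18,150,100,20)[:12])
```

```text
(array([0.600606  , 0.028171  , 0.25798435]), np.float64(0.009049587225352288)) (array([0.59086044, 0.06428147, 0.25743316]), np.float64(0.006029673278013882))
[290.05428222 162.38926705] [280.30443371 245.01644764]
ring in side [288.92654649 178.29787082] [([48, 36, 24, 23, 441], [60.0, 46.8]), ([230, 79, 10, 13, 25], [237.0, 86.0]), ([250, 83, 22, 25, 390], [261.0, 95.3]), ([222, 87, 7, 13, 31], [224.5, 92.4]), ([554, 91, 6, 10, 45], [556.9, 95.4]), ([244, 103, 7, 5, 21], [247.8, 105.0]), ([227, 106, 8, 11, 38], [231.2, 110.3]), ([213, 112, 13, 11, 71], [218.4, 116.9]), ([187, 117, 13, 9, 66], [194.0, 120.3]), ([290, 149, 7, 11, 27], [292.8, 155.3]), ([298, 148, 7, 11, 41], [300.6, 152.6]), ([226, 169, 9, 9, 38], [229.0, 171.9])]
```

Request:
step_arm:
  deltas:
    - {"x": 0,"y": 0,"z": 0.2,"ax": 0,"ay": 0,"az": 0,"claw": 0.44}
    - {"x": 0,"y": 0,"z": 0.4,"ax": 0,"ay": 0,"az": 0,"claw": 0.44}
    - {"x": 0,"y": 0,"z": 0.4,"ax": 0,"ay": 0,"az": 0,"claw": 0.44}

```text
clock: 6.62
tcp_pos: [0.6, 0.0481, 0.1512]
orientation: [-0.0, -0.113, 0.994, 0.0]
wrist_force: [-0.6, -0.6, -0.4]
finger_gap: 0.024
finger_force: 0.0
```

Request:
step_arm:
  deltas:
    - {"x": 0,"y": 0,"z": 0.2,"ax": 0,"ay": 0,"az": 0,"claw": 0.44}
    - {"x": 0,"y": 0,"z": 0.3,"ax": 0,"ay": 0,"az": 0,"claw": 0.44}
    - {"x": 0,"y": 0,"z": 0.3,"ax": 0,"ay": 0,"az": 0,"claw": 0.44}

```text
clock: 7.0
tcp_pos: [0.6, 0.0481, 0.1484]
orientation: [-0.0, -0.113, 0.994, 0.0]
wrist_force: [0.4, -0.4, 0.5]
finger_gap: 0.024
finger_force: 0.0
```

Request:
step_arm:
  deltas:
    - {"x": 0,"y": 0,"z": 0.2,"ax": 0,"ay": 0,"az": 0,"claw": 0.44}
    - {"x": 0,"y": 0,"z": 0.4,"ax": 0,"ay": 0,"az": 0,"claw": 0.44}
    - {"x": 0,"y": 0,"z": 0.4,"ax": 0,"ay": 0,"az": 0,"claw": 0.44}

```text
clock: 7.38
tcp_pos: [0.6, 0.0481, 0.1443]
orientation: [-0.0, -0.113, 0.994, 0.0]
wrist_force: [-0.4, -0.9, 0.2]
finger_gap: 0.0241
finger_force: 0.0
```

Run:
```python
from h import *
import pickle
c=camera("wrist"); s=camera("side"); pickle.dump((c,s),open("w6.pkl","wb"))
a=c["pixels"][190:370,190:370]; b=cv2.resize(s["pixels"][140:200,260:320],(180,180),interpolation=2)
cv2.imwrite("pics/w6.png",cv2.resize(np.hstack([a,b])[:,:,::-1],None,fx=2.2,fy=2.2,interpolation=2))
st=state();print(st["tcp_pos"],st["finger_gap"],st["wrist_force"])
```

```text
[0.60005221 0.04812429 0.14448859] 0.02394375700625099 [ 0.76698709 -0.4212819  -0.15509605]
```

View pics/w6.png

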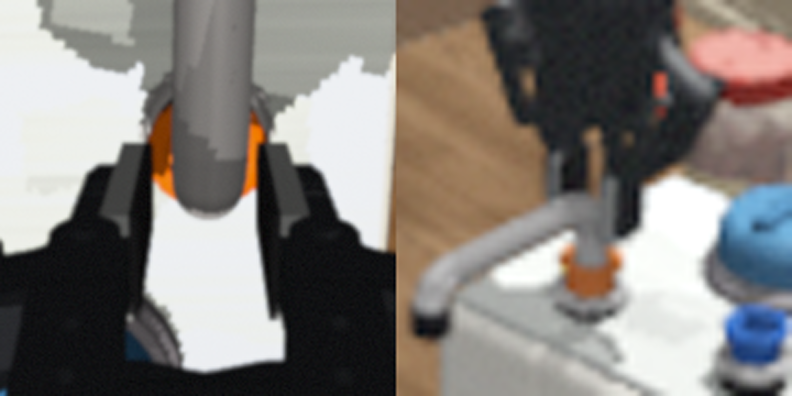

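The side view puts the tips about 15 mm above the ring, so the visible tips sit roughly 36 mm behind the reported TCP. I'll go on down by feel in small steps.

Request:
step_arm:
  deltas:
    - {"x": 0,"y": 0,"z": 0.2,"ax": 0,"ay": 0,"az": 0,"claw": 0.44}
    - {"x": 0,"y": 0,"z": 0.4,"ax": 0,"ay": 0,"az": 0,"claw": 0.44}
    - {"x": 0,"y": 0,"z": 0.4,"ax": 0,"ay": 0,"az": 0,"claw": 0.44}

```text
clock: 7.85
tcp_pos: [0.6, 0.0481, 0.1403]
orientation: [-0.0, -0.113, 0.994, 0.0]
wrist_force: [0.5, 0.4, 0.7]
finger_gap: 0.024
finger_force: 0.0
```

Request:
step_arm:
  deltas:
    - {"x": 0,"y": 0,"z": 0.2,"ax": 0,"ay": 0,"az": 0,"claw": 0.44}
    - {"x": 0,"y": 0,"z": 0.3,"ax": 0,"ay": 0,"az": 0,"claw": 0.44}
    - {"x": 0,"y": 0,"z": 0.3,"ax": 0,"ay": 0,"az": 0,"claw": 0.44}

```text
clock: 8.22
tcp_pos: [0.6, 0.0481, 0.1374]
orientation: [-0.0, -0.113, 0.994, 0.0]
wrist_force: [-0.4, -0.7, 0.0]
finger_gap: 0.024
finger_force: 0.0
```

Request:
step_arm:
  deltas:
    - {"x": 0,"y": 0,"z": 0.2,"ax": 0,"ay": 0,"az": 0,"claw": 0.44}
    - {"x": 0,"y": 0,"z": 0.3,"ax": 0,"ay": 0,"az": 0,"claw": 0.44}
    - {"x": 0,"y": 0,"z": 0.3,"ax": 0,"ay": 0,"az": 0,"claw": 0.44}

```text
clock: 8.6
tcp_pos: [0.6, 0.0481, 0.1344]
orientation: [-0.0, -0.113, 0.994, 0.0]
wrist_force: [-0.2, -0.4, -0.6]
finger_gap: 0.0238
finger_force: 0.0
```

Request:
step_arm:
  deltas:
    - {"x": 0,"y": 0,"z": 0.2,"ax": 0,"ay": 0,"az": 0,"claw": 0.44}
    - {"x": 0,"y": 0,"z": 0.2,"ax": 0,"ay": 0,"az": 0,"claw": 0.44}

```text
clock: 8.85
tcp_pos: [0.6, 0.0481, 0.1323]
orientation: [-0.0, -0.113, 0.994, 0.0]
wrist_force: [-0.7, -0.6, -0.3]
finger_gap: 0.0239
finger_force: 0.0
```

Request:
step_arm:
  deltas:
    - {"x": 0,"y": 0,"z": 0.2,"ax": 0,"ay": 0,"az": 0,"claw": 0.44}
    - {"x": 0,"y": 0,"z": 0.2,"ax": 0,"ay": 0,"az": 0,"claw": 0.44}

```text
clock: 9.1
tcp_pos: [0.6001, 0.0481, 0.1304]
orientation: [-0.0, -0.113, 0.994, -0.0]
wrist_force: [0.0, 0.4, -0.7]
finger_gap: 0.024
finger_force: 0.0
```

Request:
step_arm:
  deltas:
    - {"x": 0,"y": 0,"z": 0.2,"ax": 0,"ay": 0,"az": 0,"claw": 0.44}
    - {"x": 0,"y": 0,"z": 0.2,"ax": 0,"ay": 0,"az": 0,"claw": 0.44}

```text
clock: 9.35
tcp_pos: [0.6002, 0.0482, 0.129]
orientation: [0.0, -0.113, 0.994, -0.0]
wrist_force: [-1.1, -0.1, 6.0]
finger_gap: 0.0239
finger_force: 3.0
```

Contact at 6 N, which is the ring spring. I'll press it on.

Request:
step_arm:
  deltas:
    - {"x": 0,"y": 0,"z": 0.2,"ax": 0,"ay": 0,"az": 0,"claw": 0.44}
    - {"x": 0,"y": 0,"z": 0.4,"ax": 0,"ay": 0,"az": 0,"claw": 0.44}
    - {"x": 0,"y": 0,"z": 0.4,"ax": 0,"ay": 0,"az": 0,"claw": 0.44}

```text
clock: 9.72
tcp_pos: [0.6002, 0.0481, 0.1253]
orientation: [0.001, -0.113, 0.994, -0.0]
wrist_force: [-2.0, -0.9, 8.1]
finger_gap: 0.0238
finger_force: 3.8
```

Request:
step_arm:
  deltas:
    - {"x": 0,"y": 0,"z": 0.1,"ax": 0,"ay": 0,"az": 0,"claw": 0.44}
    - {"x": 0,"y": 0,"z": 0.2,"ax": 0,"ay": 0,"az": 0,"claw": 0.44}
    - {"x": 0,"y": 0,"z": 0.2,"ax": 0,"ay": 0,"az": 0,"claw": 0.44}

```text
clock: 10.1
tcp_pos: [0.6002, 0.0481, 0.1234]
orientation: [0.001, -0.113, 0.994, -0.0]
wrist_force: [-3.4, -0.1, 8.7]
finger_gap: 0.0241
finger_force: 4.2
```

Request:
step_arm:
  deltas:
    - {"x": 0,"y": 0,"z": 0,"ax": 0,"ay": 0,"az": 0,"claw": 0.5}
    - {"x": 0,"y": 0,"z": 0,"ax": 0,"ay": 0,"az": 0,"claw": 0.55}
    - {"x": 0,"y": 0,"z": 0,"ax": 0,"ay": 0,"az": 0,"claw": 0.58}
    - {"x": 0,"y": 0,"z": 0,"ax": 0,"ay": 0,"az": 0,"claw": 0.58}

```text
clock: 10.6
tcp_pos: [0.6006, 0.0483, 0.1236]
orientation: [0.001, -0.113, 0.994, -0.0]
wrist_force: [-1.5, 0.8, 9.1]
finger_gap: 0.0182
finger_force: 4.2
```

Request:
step_arm:
  deltas:
    - {"x": 0,"y": 0,"z": 0,"ax": 0,"ay": 0,"az": 0,"claw": 0.62}
    - {"x": 0,"y": 0,"z": 0,"ax": 0,"ay": 0,"az": 0,"claw": 0.64}
    - {"x": 0,"y": 0,"z": 0,"ax": 0,"ay": 0,"az": 0,"claw": 0.64}

```text
clock: 10.98
tcp_pos: [0.6006, 0.0485, 0.1237]
orientation: [0.001, -0.113, 0.994, 0.0]
wrist_force: [-1.3, -0.1, 8.0]
finger_gap: 0.0161
finger_force: 15.0
```

Request:
step_arm:
  deltas:
    - {"x": 0,"y": 0,"z": 0,"ax": 0,"ay": 0,"az": 0,"claw": 0.57}
    - {"x": 0,"y": 0,"z": 0.06,"ax": 0,"ay": 0,"az": 0,"claw": 0.57}
    - {"x": 0,"y": 0,"z": 0.12,"ax": 0,"ay": 0,"az": 0,"claw": 0.57}
    - {"x": 0,"y": 0,"z": 0.12,"ax": 0,"ay": 0,"az": 0,"claw": 0.57}

```text
clock: 11.48
tcp_pos: [0.6007, 0.0482, 0.1226]
orientation: [0.001, -0.113, 0.994, -0.0]
wrist_force: [-0.8, 0.2, 9.1]
finger_gap: 0.0184
finger_force: 4.4
```

Request:
step_arm:
  deltas:
    - {"x": 0,"y": 0,"z": 0.03,"ax": 0,"ay": 0,"az": 0,"claw": 0.6}
    - {"x": 0,"y": 0,"z": 0.03,"ax": 0,"ay": 0,"az": 0,"claw": 0.64}
    - {"x": 0,"y": 0,"z": 0.03,"ax": 0,"ay": 0,"az": 0,"claw": 0.8}
    - {"x": 0,"y": 0,"z": 0.03,"ax": 0,"ay": 0,"az": 0,"claw": 1}
    - {"x": 0,"y": 0,"z": 0.03,"ax": 0,"ay": 0,"az": 0,"claw": 1}
    - {"x": 0,"y": 0,"z": 0.03,"ax": 0,"ay": 0,"az": 0,"claw": 1}

```text
clock: 12.22
tcp_pos: [0.6008, 0.0484, 0.1226]
orientation: [0.002, -0.113, 0.994, 0.0]
wrist_force: [-1.6, 0.5, 10.9]
finger_gap: 0.0147
finger_force: 60.7
```

Request:
step_arm:
  deltas:
    - {"x": 0,"y": 0,"z": -0.1,"ax": 0,"ay": 0,"az": 0,"claw": 1}
    - {"x": 0,"y": 0,"z": -0.2,"ax": 0,"ay": 0,"az": 0,"claw": 1}
    - {"x": 0,"y": 0,"z": -0.3,"ax": 0,"ay": 0,"az": 0,"claw": 1}
    - {"x": 0,"y": 0,"z": -0.4,"ax": 0,"ay": 0,"az": 0,"claw": 1}
    - {"x": 0,"y": 0,"z": -0.4,"ax": 0,"ay": 0,"az": 0,"claw": 1}

```text
clock: 12.85
tcp_pos: [0.6007, 0.0484, 0.1254]
orientation: [0.001, -0.113, 0.994, 0.0]
wrist_force: [3.4, 3.5, 6.0]
finger_gap: 0.0146
finger_force: 60.3
```

Request:
step_arm:
  deltas:
    - {"x": 0,"y": 0,"z": -0.1,"ax": 0,"ay": 0,"az": 0,"claw": 1}
    - {"x": 0,"y": 0,"z": -0.2,"ax": 0,"ay": 0,"az": 0,"claw": 1}
    - {"x": 0,"y": 0,"z": -0.2,"ax": 0,"ay": 0,"az": 0,"claw": 1}

```text
clock: 13.22
tcp_pos: [0.6006, 0.0484, 0.1273]
orientation: [0.001, -0.113, 0.994, 0.0]
wrist_force: [3.9, 3.5, 6.4]
finger_gap: 0.0145
finger_force: 60.8
```

Request:
step_arm:
  deltas:
    - {"x": 0,"y": 0,"z": -0.2,"ax": 0,"ay": 0,"az": 0,"claw": 1}
    - {"x": 0,"y": 0,"z": -0.4,"ax": 0,"ay": 0,"az": 0,"claw": 1}
    - {"x": 0,"y": 0,"z": -0.4,"ax": 0,"ay": 0,"az": 0,"claw": 1}

```text
clock: 13.6
tcp_pos: [0.6002, 0.0485, 0.1298]
orientation: [-0.0, -0.113, 0.994, 0.0]
wrist_force: [5.4, 4.4, -4.0]
finger_gap: 0.0146
finger_force: 59.4
```

Request:
step_arm:
  deltas:
    - {"x": 0,"y": 0,"z": -0.2,"ax": 0,"ay": 0,"az": 0,"claw": 1}
    - {"x": 0,"y": 0,"z": -0.4,"ax": 0,"ay": 0,"az": 0,"claw": 1}
    - {"x": 0,"y": 0,"z": -0.6,"ax": 0,"ay": 0,"az": 0,"claw": 1}
    - {"x": 0,"y": 0,"z": -0.6,"ax": 0,"ay": 0,"az": 0,"claw": 1}

```text
clock: 14.1
tcp_pos: [0.6, 0.0483, 0.1361]
orientation: [-0.001, -0.113, 0.994, 0.0]
wrist_force: [5.1, 3.9, -2.3]
finger_gap: 0.0148
finger_force: 59.6
```

Run:
```python
from h import *
import pickle
s0=pickle.load(open("D.pkl","rb"))["side"]; s=camera("side"); pickle.dump(s,open("s7.pkl","wb"))
# dark nozzle tip: compare its lowest dark pixel before/after
for c in (s0,s):
    g=c["pixels"].astype(int).sum(2)[170:200,255:285]; m=g<150; ys,xs=np.where(m); print(len(ys), xs.mean()+255,ys.mean()+170,ys.max()+170)
st=state();print(st["tcp_pos"],st["wrist_force"],st["ft_torque"])
```

```text
13 264.6923076923077 189.0 190
11 264.3636363636364 185.9090909090909 187
[0.59999786 0.04825404 0.136168  ] [ 4.78337392  3.53918225 -3.56544115] [ 0.80683333 -1.03825576  0.03016945]
```

Request:
step_arm:
  deltas:
    - {"x": 0,"y": 0,"z": 0,"ax": 0,"ay": 0,"az": 0,"claw": 0.55}
    - {"x": 0,"y": 0,"z": 0,"ax": 0,"ay": 0,"az": 0,"claw": 0.5}
    - {"x": 0,"y": 0,"z": -0.5,"ax": 0,"ay": 0,"az": 0,"claw": 0.5}
    - {"x": 0,"y": 0,"z": -1.1,"ax": 0,"ay": 0,"az": 0,"claw": 0.5}
    - {"x": 0,"y": 0,"z": -1.1,"ax": 0,"ay": 0,"az": 0,"claw": 0.5}

```text
clock: 14.78
tcp_pos: [0.6004, 0.0481, 0.1488]
orientation: [0.001, -0.113, 0.994, -0.0]
wrist_force: [0.6, 0.2, 0.5]
finger_gap: 0.0213
finger_force: 0.0
```

Run:
```python
from h import *
import pickle
s0=pickle.load(open("D.pkl","rb"))["side"]; s=camera("side"); w=camera("wrist"); pickle.dump((s,w),open("s8.pkl","wb"))
for c in (s0,s):
    g=c["pixels"].astype(int).sum(2)[170:200,255:285]; m=g<150; ys,xs=np.where(m); print(len(ys), xs.mean()+255,ys.mean()+170,ys.max()+170)
st=state();print(st["tcp_pos"],st["wrist_force"],st["finger_gap"])
a=w["pixels"][120:370,150:400]; b=cv2.resize(s["pixels"][135:200,255:320],(250,250),interpolation=2)
cv2.imwrite("pics/w8.png",cv2.resize(np.hstack([a,b])[:,:,::-1],None,fx=1.6,fy=1.6,interpolation=2))
```

```text
13 264.6923076923077 189.0 190
13 264.0 189.84615384615384 191
[0.60011248 0.04811338 0.14815927] [0.94373175 0.34860239 0.28616015] 0.021169708877010713
```

View pics/w8.png

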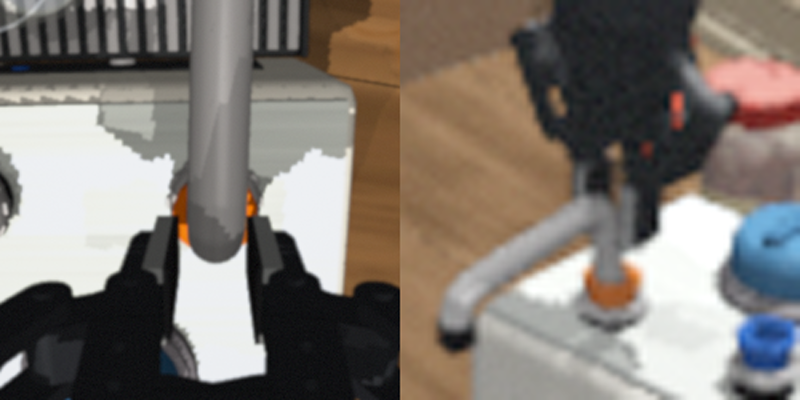

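The stem stands about 10 mm higher, but the nozzle end has sagged, so the spout leans forward in the bore. I'll grip it at this height and right it in the bore about the TCP, watching the force.

Request:
step_arm:
  deltas:
    - {"x": 0,"y": 0,"z": 0,"ax": 0,"ay": 0,"az": 0,"claw": 0.6}
    - {"x": 0,"y": 0,"z": 0,"ax": 0,"ay": 0,"az": 0,"claw": 0.64}
    - {"x": 0,"y": 0,"z": 0,"ax": 0,"ay": 0,"az": 0,"claw": 1}
    - {"x": 0,"y": 0,"z": 0,"ax": 0,"ay": 0,"az": 0,"claw": 1}
    - {"x": 0,"y": 0,"z": 0,"ax": 0,"ay": 0,"az": 0,"claw": 1}

```text
clock: 15.5
tcp_pos: [0.6, 0.0482, 0.1479]
orientation: [-0.0, -0.113, 0.994, 0.0]
wrist_force: [0.2, 0.9, 0.1]
finger_gap: 0.014
finger_force: 58.7
```

```bash
cat > tilt.py <<'E'
from h import *
import pickle,sys
# spout pose from nozzle tip (side dark blob) and wrist view of arm
def report(box):
    s=camera("side"); w=camera("wrist"); pickle.dump((s,w),open(sys.argv[1]+".pkl","wb"))
    x0,y0,x1,y1=box
    g=s["pixels"].astype(int).sum(2)[y0:y1,x0:x1]; ys,xs=np.where(g<150); u=(xs.mean()+x0,ys.mean()+y0)
    g=w["pixels"].astype(int).sum(2); 
    print("side nozzle",len(ys),u)
    st=state();print(st["tcp_pos"],st["wrist_force"].round(1),st["ft_torque"].round(2),st["finger_gap"])
    return s,w,u
E
python3 - t1 <<'E'
from tilt import *
s,w,u=report((255,170,285,200))
D=pickle.load(open("D.pkl","rb"))["side"]
# arm centre-line in side view: columns -> row of the tube's middle (bright-gray vs background) initial vs now
for c in(D,s):
    print(proj(c,[.493,.030,.169]))
g=w["pixels"].astype(int).sum(2)
for v in range(60,200,20): print(v,g[v,262:300:2].tolist())
E
```

```text
side nozzle 14 (np.float64(263.85714285714283), np.float64(189.92857142857142))
[0.60002265 0.04822026 0.14790712] [-0.7  1.3 -1.3] [0.32 0.05 0.01] 0.013824234561021168
[263.5887504  189.39277729]
[263.5887504  189.39277729]
60 [210, 529, 701, 698, 473, 291, 325, 340, 369, 389, 406, 416, 421, 434, 454, 452, 442, 429, 419]
80 [207, 395, 696, 688, 367, 302, 329, 348, 376, 397, 414, 418, 431, 452, 467, 460, 442, 431, 414]
100 [220, 308, 666, 607, 310, 317, 337, 362, 385, 405, 420, 428, 445, 473, 477, 462, 439, 429, 413]
120 [145, 144, 357, 332, 285, 324, 348, 371, 396, 411, 430, 433, 465, 493, 485, 462, 437, 425, 408]
140 [173, 140, 210, 281, 306, 332, 350, 379, 399, 411, 428, 449, 491, 505, 494, 461, 435, 417, 404]
160 [48, 53, 132, 270, 311, 339, 362, 383, 409, 426, 435, 463, 508, 513, 495, 463, 433, 415, 369]
180 [413, 415, 332, 288, 327, 345, 370, 391, 409, 425, 444, 479, 515, 515, 491, 435, 377, 365, 345]
```

```bash
cat > axis.py <<'E'
from h import *
import pickle,sys
def axis(w,rows,u0,hw=(8,36)):
    """tube axis from the two silhouette edges: points at distance where half-angle=asin(8mm/d)"""
    g=cv2.GaussianBlur(w["pixels"],(3,3),0).astype(int); P=[];O=[]
    for v in rows:
        d=np.abs(np.diff(g[v],axis=0)).sum(1); 
        l=np.arange(u0-hw[1],u0-hw[0]); r=np.arange(u0+hw[0],u0+hw[1])
        ul=l[np.argmax(d[l])]+.5; ur=r[np.argmax(d[r])]+.5
        o,a=ray(w,(ul,v)); _,b=ray(w,(ur,v)); a/=np.linalg.norm(a); b/=np.linalg.norm(b)
        h=np.arccos(a@b)/2; m=(a+b)/np.linalg.norm(a+b); P.append(o+m*.008/np.sin(h)); O.append((v,ul,ur))
    return np.array(P),O
E
python3 - <<'E'
from axis import *
for f in ("w3.pkl","t1.pkl"):
    w=pickle.load(open(f,"rb")); w=w[1] if isinstance(w,tuple) else w
    rows=list(range(20,200,12)) if f[0]=="t" else range(172,250,6)
    P,O=axis(w,rows,286 if f[0]=="t" else 314,(10,34) if f[0]=="t" else (4,12))
    print(f); [print(o,p.round(4)) for o,p in zip(O,P)]
E
```

```text
w3.pkl
(172, np.float64(303.5), np.float64(321.5)) [0.5018 0.0212 0.2377]
(178, np.float64(307.5), np.float64(322.5)) [0.5129 0.0321 0.1852]
(184, np.float64(307.5), np.float64(321.5)) [0.5223 0.0362 0.164 ]
(190, np.float64(308.5), np.float64(322.5)) [0.5285 0.0389 0.1657]
(196, np.float64(307.5), np.float64(322.5)) [0.531  0.0363 0.1902]
(202, np.float64(308.5), np.float64(321.5)) [0.5468 0.0455 0.1433]
(208, np.float64(309.5), np.float64(319.5)) [0.578  0.0644 0.0366]
(214, np.float64(306.5), np.float64(321.5)) [0.5493 0.0394 0.1955]
(220, np.float64(306.5), np.float64(321.5)) [0.5553 0.0408 0.1972]
(226, np.float64(304.5), np.float64(320.5)) [0.5562 0.0373 0.2184]
(232, np.float64(306.5), np.float64(321.5)) [0.5674 0.0436 0.2008]
(238, np.float64(305.5), np.float64(322.5)) [0.5617 0.0382 0.2385]
(244, np.float64(306.5), np.float64(322.5)) [0.5727 0.0432 0.2234]
t1.pkl
(20, np.float64(274.5), np.float64(312.5)) [0.4873 0.0278 0.1833]
(32, np.float64(271.5), np.float64(309.5)) [0.4924 0.0277 0.1842]
(44, np.float64(270.5), np.float64(309.5)) [0.4983 0.0287 0.1888]
(56, np.float64(263.5), np.float64(317.5)) [0.5113 0.0309 0.2272]
(68, np.float64(258.5), np.float64(316.5)) [0.5162 0.031  0.2346]
(80, np.float64(264.5), np.float64(311.5)) [0.5161 0.0315 0.2144]
(92, np.float64(264.5), np.float64(311.5)) [0.52   0.0324 0.2153]
(104, np.float64(259.5), np.float64(311.5)) [0.525  0.0326 0.2266]
(116, np.float64(252.5), np.float64(311.5)) [0.5292 0.0325 0.239 ]
(128, np.float64(260.5), np.float64(316.5)) [0.5319 0.035  0.2352]
(140, np.float64(253.5), np.float64(316.5)) [0.5351 0.0346 0.2459]
(152, np.float64(260.5), np.float64(304.5)) [0.5403 0.0352 0.2129]
(164, np.float64(267.5), np.float64(305.5)) [0.5458 0.0382 0.1965]
(176, np.float64(265.5), np.float64(305.5)) [0.5498 0.0386 0.2041]
(188, np.float64(265.5), np.float64(304.5)) [0.5549 0.0397 0.2023]
```

Request:
step_arm:
  deltas:
    - {"x": 0,"y": 0,"z": 0,"ax": 0,"ay": 1,"az": 0,"claw": 1}
    - {"x": 0,"y": 0,"z": 0,"ax": 0,"ay": 2,"az": 0,"claw": 1}
    - {"x": 0,"y": 0,"z": 0,"ax": 0,"ay": 3,"az": 0,"claw": 1}
    - {"x": 0,"y": 0,"z": 0,"ax": 0,"ay": 3,"az": 0,"claw": 1}

```text
clock: 16.1
tcp_pos: [0.6003, 0.0482, 0.1477]
orientation: [-0.026, -0.113, 0.993, -0.003]
wrist_force: [-1.0, 1.1, -0.1]
finger_gap: 0.0138
finger_force: 58.9
```

```bash
python3 - t2 <<'E'
from tilt import *
report((255,170,285,200))
E
```

```text
side nozzle 14 (np.float64(264.14285714285717), np.float64(187.92857142857142))
[0.60013828 0.04816462 0.1477362 ] [ 0.5  1.8 -1.6] [ 0.39 -0.02 -0.02] 0.013915620344932307
```

Request:
step_arm:
  deltas:
    - {"x": 0,"y": 0,"z": 0,"ax": 0,"ay": 1,"az": 0,"claw": 1}
    - {"x": 0,"y": 0,"z": 0,"ax": 0,"ay": 2,"az": 0,"claw": 1}
    - {"x": 0,"y": 0,"z": 0,"ax": 0,"ay": 3,"az": 0,"claw": 1}
    - {"x": 0,"y": 0,"z": 0,"ax": 0,"ay": 3,"az": 0,"claw": 1}

```text
clock: 16.7
tcp_pos: [0.6003, 0.0482, 0.1478]
orientation: [-0.052, -0.113, 0.992, -0.006]
wrist_force: [-0.4, 1.0, -0.7]
finger_gap: 0.0138
finger_force: 59.0
```

```bash
python3 - t3 <<'E'
from tilt import *
report((255,170,285,200))
E
```

```text
side nozzle 13 (np.float64(264.3076923076923), np.float64(185.92307692307693))
[0.60016607 0.0481689  0.14785167] [ 0.   1.8 -2.7] [ 0.42 -0.17 -0.04] 0.013645517812187726
```

Request:
step_arm:
  deltas:
    - {"x": 0,"y": 0,"z": 0,"ax": 0,"ay": 1,"az": 0,"claw": 1}
    - {"x": 0,"y": 0,"z": 0,"ax": 0,"ay": 1.5,"az": 0,"claw": 1}
    - {"x": 0,"y": 0,"z": 0,"ax": 0,"ay": 1.5,"az": 0,"claw": 1}

```text
clock: 17.18
tcp_pos: [0.6002, 0.0482, 0.148]
orientation: [-0.065, -0.113, 0.991, -0.007]
wrist_force: [-0.5, 1.4, -0.7]
finger_gap: 0.0138
finger_force: 59.1
```

```bash
python3 - t4 <<'E'
from tilt import *
report((255,170,285,200))
E
```

```text
side nozzle 13 (np.float64(264.6923076923077), np.float64(185.23076923076923))
[0.60013894 0.04815197 0.14800119] [-0.4  2.1 -2.2] [ 0.39 -0.04 -0.  ] 0.013639607398910888
```

Request:
step_arm:
  deltas:
    - {"x": 0.04,"y": 0,"z": -0.3,"ax": 0,"ay": 0,"az": 0,"claw": 1}
    - {"x": 0.08,"y": 0,"z": -0.6,"ax": 0,"ay": 0,"az": 0,"claw": 1}
    - {"x": 0.13,"y": 0,"z": -1,"ax": 0,"ay": 0,"az": 0,"claw": 1}
    - {"x": 0.13,"y": 0,"z": -1,"ax": 0,"ay": 0,"az": 0,"claw": 1}

```text
clock: 17.77
tcp_pos: [0.6003, 0.0479, 0.1589]
orientation: [-0.064, -0.113, 0.992, -0.008]
wrist_force: [-0.3, 0.9, -0.3]
finger_gap: 0.0138
finger_force: 59.3
```

Request:
step_arm:
  deltas:
    - {"x": 0.07,"y": 0,"z": -0.5,"ax": 0,"ay": 0,"az": 0,"claw": 1}
    - {"x": 0.13,"y": 0,"z": -1,"ax": 0,"ay": 0,"az": 0,"claw": 1}
    - {"x": 0.2,"y": 0,"z": -1.5,"ax": 0,"ay": 0,"az": 0,"claw": 1}
    - {"x": 0.26,"y": 0,"z": -2,"ax": 0,"ay": 0,"az": 0,"claw": 1}
    - {"x": 0.26,"y": 0,"z": -2,"ax": 0,"ay": 0,"az": 0,"claw": 1}

```text
clock: 18.4
tcp_pos: [0.6004, 0.0481, 0.1787]
orientation: [-0.065, -0.113, 0.991, -0.007]
wrist_force: [0.3, 0.2, -1.0]
finger_gap: 0.0138
finger_force: 59.2
```

Request:
step_arm:
  deltas:
    - {"x": 0.26,"y": 0,"z": -2,"ax": 0,"ay": 0,"az": 0,"claw": 1}
    - {"x": 0.4,"y": 0,"z": -3.2,"ax": 0,"ay": 0,"az": 0,"claw": 1}
    - {"x": 0.4,"y": 0,"z": -3.2,"ax": 0,"ay": 0,"az": 0,"claw": 1}
    - {"x": 0.4,"y": 0,"z": -3.2,"ax": 0,"ay": 0,"az": 0,"claw": 1}

```text
clock: 18.9
tcp_pos: [0.6002, 0.0482, 0.2099]
orientation: [-0.065, -0.113, 0.991, -0.007]
wrist_force: [-0.4, -0.4, -1.0]
finger_gap: 0.0139
finger_force: 59.2
```

```bash
python3 - t5 <<'E'
from tilt import *
s,w,u=report((245,150,285,190))
from axis import axis
D=pickle.load(open("D.pkl","rb"))["side"]
print("orange side",blobs(s,5,18,150,100,15)[-6:])
d=cv2.absdiff(s["pixels"],D["pixels"]).sum(2)
# rows of stem below fingers in side: brightness columns around stem
px=s["pixels"].astype(int)
for v in range(150,192,2): print(v,px[v,280:304].sum(1).tolist())
P,O=axis(w,range(20,200,10),286,(10,34)); [print(o,p.round(4)) for o,p in zip(O,P)]
E
```

```text
side nozzle 16 (np.float64(264.875), np.float64(166.875))
[0.60010793 0.04818387 0.20978259] [-1.  -0.2 -1.1] [ 0.05 -0.19 -0.02] 0.013845377564704232
orange side [([298, 149, 7, 10, 38], [300.8, 152.7]), ([226, 169, 9, 11, 45], [228.9, 172.3]), ([236, 168, 8, 7, 32], [239.3, 171.1]), ([285, 177, 9, 8, 48], [289.0, 180.5]), ([405, 208, 53, 49, 1473], [429.6, 232.1]), ([422, 268, 7, 4, 22], [425.3, 269.2])]
150 [439, 444, 494, 507, 488, 488, 471, 450, 423, 404, 380, 344, 330, 354, 269, 132, 114, 102, 184, 341, 410, 407, 386, 349]
152 [438, 432, 427, 419, 406, 379, 364, 334, 299, 322, 345, 359, 366, 337, 214, 125, 94, 98, 305, 409, 404, 394, 384, 361]
154 [434, 375, 349, 358, 383, 379, 372, 320, 306, 371, 362, 330, 357, 315, 158, 119, 107, 156, 304, 369, 363, 351, 340, 373]
156 [398, 386, 373, 356, 381, 399, 410, 396, 359, 385, 374, 341, 337, 354, 330, 310, 300, 326, 277, 278, 270, 263, 257, 393]
158 [393, 392, 398, 387, 378, 370, 382, 379, 362, 387, 393, 382, 327, 211, 231, 231, 244, 245, 235, 237, 228, 235, 239, 361]
160 [362, 372, 378, 377, 373, 374, 383, 383, 376, 390, 389, 367, 37
[... 2430 characters left out ...]
315.5)) [0.5342 0.0349 0.3076]
(100, np.float64(257.5), np.float64(315.5)) [0.5369 0.0355 0.3078]
(110, np.float64(257.5), np.float64(315.5)) [0.5396 0.0361 0.3081]
(120, np.float64(264.5), np.float64(309.5)) [0.5381 0.0363 0.2836]
(130, np.float64(258.5), np.float64(309.5)) [0.5436 0.0364 0.2969]
(140, np.float64(258.5), np.float64(319.5)) [0.5479 0.0386 0.3131]
(150, np.float64(254.5), np.float64(315.5)) [0.5507 0.0382 0.3134]
(160, np.float64(259.5), np.float64(309.5)) [0.5526 0.0386 0.2961]
(170, np.float64(254.5), np.float64(304.5)) [0.556  0.0378 0.2965]
(180, np.float64(266.5), np.float64(304.5)) [0.5594 0.0409 0.2661]
(190, np.float64(265.5), np.float64(304.5)) [0.5633 0.0415 0.27  ]
```

Run:
```python
from h import *
import pickle
s,w=pickle.load(open("t5.pkl","rb"))
def m(c): 
    p=c["pixels"].astype(int); sat=p.max(2)-p.min(2); return (sat<28)&(p.sum(2)>200)&(p.sum(2)<640)
M=m(s)
for v in range(136,182): print(v,''.join('#' if x else '.' for x in M[v,255:310]))
P0=np.array([.5995,.0498]); 
for th in (0,):
    yaw=np.radians(13.1); d=np.array([-np.cos(yaw),-np.sin(yaw)])
    for dz in (.0753,): 
        f=.120+dz
        for n,X in {"foot":[*P0,f],"elbow":[*P0,f+.076],"noz":[*(P0+.105*d),f+.049],"nozarm":[*(P0+.105*d),f+.076]}.items(): print(n,proj(s,X),proj(w,X))
```

```text
136 .......................................................
137 .......................................................
138 ......................................................#
139 ......................................................#
140 .....................................................#.
141 ....................................................#..
142 ...................................................#...
143 ................................##.....................
144 ................................##.....................
145 ................................##....#................
146 ...............................###...###...............
147 ...............................#####.###...............
148 .............................###########...............
149 ...........................#############...............
150 .........................###############...............
151 .......................#################...............
152 .....................###################...............
153 ..................#####################................
154 ................
[... 1205 characters left out ...]
...........#......................
175 ..............................#......................#.
176 ............................#........................#.
177 ..........................#.........................##.
178 ........................#...........................##.
179 ......................#......#.....................###.
180 ....................#..............................####
181 ...................#...................#...........####
foot [289.26942374 170.00298179] [283.78553719 239.03724338]
elbow [290.18581132 147.73414733] [284.73072457 277.73813258]
noz [265.82082504 167.25108259] [284.01395732  43.58014921]
nozarm [265.93753985 158.95240516] [284.43212045  14.67548997]
```

The spout is out and nearly level, with its foot at (290,170) in the side picture as predicted and the nozzle about 1.5° high. I'll carry it across to the blue outlet and take out that tilt.

Request:
step_arm:
  deltas:
    - {"x": 0,"y": -2,"z": 0,"ax": 0,"ay": -0.5,"az": 0,"claw": 1}
    - {"x": -0.05,"y": -5,"z": 0,"ax": 0,"ay": -1,"az": -0.5,"claw": 1}
    - {"x": -0.1,"y": -8,"z": 0,"ax": 0,"ay": -1.5,"az": -1,"claw": 1}
    - {"x": -0.16,"y": -9.98,"z": 0,"ax": 0,"ay": -1.5,"az": -1,"claw": 1}
    - {"x": -0.16,"y": -9.98,"z": 0,"ax": 0,"ay": -1.5,"az": -1,"claw": 1}
    - {"x": -0.16,"y": -9.98,"z": 0,"ax": 0,"ay": -1.5,"az": -1,"claw": 1}

```text
clock: 19.75
tcp_pos: [0.6242, -0.0485, 0.2101]
orientation: [-0.052, -0.121, 0.991, -0.005]
wrist_force: [-0.3, 0.3, -1.3]
finger_gap: 0.0137
finger_force: 59.2
```

```bash
python3 - t6 <<'E'
from tilt import *
s,w,u=report((280,165,310,195))
p=s["pixels"].astype(int); M=((p.max(2)-p.min(2))<28)&(p.sum(2)>200)&(p.sum(2)<640)
B=(p[:,:,2]>p[:,:,0]+50)
N=(p.sum(2)<150)
for v in range(150,206): print(v,''.join('B' if B[v,x] else 'n' if N[v,x] else '#' if M[v,x] else '.' for x in range(280,335)))
print(blobs(s,95,125))
st=state(); R_=R.from_quat(np.roll(st["orientation"],-1)).as_matrix(); print(R_.round(4).tolist())
Bp=np.array([.6237,-.047]); yaw=np.radians(14.); d=np.array([-np.cos(yaw),-np.sin(yaw)]); f=.195
for n,X in {"foot":[*Bp,f],"elbow":[*Bp,f+.076],"noz":[*(Bp+.105*d),f+.049],"ring166":[*Bp,.166],"ring180":[*Bp,.18]}.items(): print(n,proj(s,X))
E
```

```text
side nozzle 15 (np.float64(290.73333333333335), np.float64(179.8))
[ 0.62417716 -0.04799832  0.21032209] [-0.4  0.6 -1. ] [ 0.03 -0.18  0.02] 0.013860040124952651
150 ................................nnnnnn...nnnnnnnnnnnnnn
151 ................................nnnnnn..nnnnnnnnnnnnnnn
152 ................................nnnnnn..nnnnnnnnnnnnnn.
153 ................................n..nnnnnnnnnnnnnnnnnn..
154 .........................#.......##nnnnnnnnnnnnnnnnnn..
155 .........................###....###nnn..nnnnnnnn.##....
156 ........................###########nnn###nnnn.#........
157 ........................###########nnn###.nnn..........
158 .........................############n###.nnn..........
159 .........................################.nnn..........
160 .........................################nnnn..........
161 ........................#################nnn...........
162 ........................#################nnn...........
163 .......................##################nnn...........
164 ......................###################nnn...........
165 ....................#############
[... 2102 characters left out ...]
##.................#
201 ################################....................##.
202 #################################.................##...
203 ##################################...............##....
204 ###################################............##......
205 ####################################.........###.....##
[([317, 168, 13, 16, 146], [323.1, 176.0]), ([309, 170, 5, 12, 35], [310.8, 175.3]), ([310, 186, 9, 9, 67], [314.0, 190.0])]
[[-0.9649, -0.2422, -0.102], [-0.2411, 0.9702, -0.0232], [0.1046, 0.0022, -0.9945]]
foot [314.66791574 181.31716528]
elbow [316.30241183 158.51486657]
noz [292.41496567 179.37407924]
ring166 [314.06128595 189.709873  ]
ring180 [314.35297129 185.67907045]
```

The foot (315,182) stands right over the blue ring (314.5, rows 186–194), whose top I estimate at about 172 mm. I'll descend by feel.

Request:
step_arm:
  deltas:
    - {"x": -0.1,"y": 0,"z": 0.99,"ax": 0,"ay": 0,"az": 0,"claw": 1}
    - {"x": -0.19,"y": 0,"z": 1.79,"ax": 0,"ay": 0,"az": 0,"claw": 1}
    - {"x": -0.19,"y": 0,"z": 1.79,"ax": 0,"ay": 0,"az": 0,"claw": 1}

```text
clock: 20.23
tcp_pos: [0.6238, -0.0483, 0.1912]
orientation: [-0.053, -0.122, 0.991, -0.005]
wrist_force: [-0.1, -0.6, -1.7]
finger_gap: 0.0137
finger_force: 59.2
```

Request:
step_arm:
  deltas:
    - {"x": -0.03,"y": 0,"z": 0.3,"ax": 0,"ay": 0,"az": 0,"claw": 1}
    - {"x": -0.06,"y": 0,"z": 0.6,"ax": 0,"ay": 0,"az": 0,"claw": 1}
    - {"x": -0.06,"y": 0,"z": 0.6,"ax": 0,"ay": 0,"az": 0,"claw": 1}

```text
clock: 20.6
tcp_pos: [0.6242, -0.0487, 0.1861]
orientation: [-0.052, -0.121, 0.991, -0.005]
wrist_force: [-0.0, -0.8, -0.7]
finger_gap: 0.0142
finger_force: 59.2
```

Request:
step_arm:
  deltas:
    - {"x": -0.02,"y": 0,"z": 0.2,"ax": 0,"ay": 0,"az": 0,"claw": 1}
    - {"x": -0.04,"y": 0,"z": 0.4,"ax": 0,"ay": 0,"az": 0,"claw": 1}
    - {"x": -0.04,"y": 0,"z": 0.4,"ax": 0,"ay": 0,"az": 0,"claw": 1}

```text
clock: 20.98
tcp_pos: [0.6242, -0.0487, 0.182]
orientation: [-0.052, -0.121, 0.991, -0.005]
wrist_force: [0.1, -0.6, -1.4]
finger_gap: 0.0138
finger_force: 59.2
```

Request:
step_arm:
  deltas:
    - {"x": -0.02,"y": 0,"z": 0.2,"ax": 0,"ay": 0,"az": 0,"claw": 1}
    - {"x": -0.04,"y": 0,"z": 0.4,"ax": 0,"ay": 0,"az": 0,"claw": 1}
    - {"x": -0.04,"y": 0,"z": 0.4,"ax": 0,"ay": 0,"az": 0,"claw": 1}

```text
clock: 21.35
tcp_pos: [0.6241, -0.0487, 0.178]
orientation: [-0.052, -0.121, 0.991, -0.005]
wrist_force: [0.3, -0.4, -2.1]
finger_gap: 0.0139
finger_force: 59.2
```

Request:
step_arm:
  deltas:
    - {"x": -0.02,"y": 0,"z": 0.2,"ax": 0,"ay": 0,"az": 0,"claw": 1}
    - {"x": -0.03,"y": 0,"z": 0.3,"ax": 0,"ay": 0,"az": 0,"claw": 1}
    - {"x": -0.03,"y": 0,"z": 0.3,"ax": 0,"ay": 0,"az": 0,"claw": 1}

```text
clock: 21.72
tcp_pos: [0.6242, -0.0486, 0.1751]
orientation: [-0.052, -0.122, 0.991, -0.005]
wrist_force: [1.1, 0.3, -0.3]
finger_gap: 0.0138
finger_force: 59.2
```

Request:
step_arm:
  deltas:
    - {"x": -0.02,"y": 0,"z": 0.2,"ax": 0,"ay": 0,"az": 0,"claw": 1}
    - {"x": -0.03,"y": 0,"z": 0.3,"ax": 0,"ay": 0,"az": 0,"claw": 1}
    - {"x": -0.03,"y": 0,"z": 0.3,"ax": 0,"ay": 0,"az": 0,"claw": 1}

```text
clock: 22.1
tcp_pos: [0.6241, -0.0486, 0.1721]
orientation: [-0.052, -0.122, 0.991, -0.005]
wrist_force: [-0.5, -0.1, -1.9]
finger_gap: 0.0137
finger_force: 59.2
```

Request:
step_arm:
  deltas:
    - {"x": -0.02,"y": 0,"z": 0.2,"ax": 0,"ay": 0,"az": 0,"claw": 1}
    - {"x": -0.04,"y": 0,"z": 0.4,"ax": 0,"ay": 0,"az": 0,"claw": 1}
    - {"x": -0.04,"y": 0,"z": 0.4,"ax": 0,"ay": 0,"az": 0,"claw": 1}

```text
clock: 22.48
tcp_pos: [0.624, -0.0486, 0.1679]
orientation: [-0.052, -0.121, 0.991, -0.005]
wrist_force: [-0.2, 0.6, -1.0]
finger_gap: 0.0138
finger_force: 59.2
```

Request:
step_arm:
  deltas:
    - {"x": -0.02,"y": 0,"z": 0.2,"ax": 0,"ay": 0,"az": 0,"claw": 1}
    - {"x": -0.04,"y": 0,"z": 0.4,"ax": 0,"ay": 0,"az": 0,"claw": 1}
    - {"x": -0.04,"y": 0,"z": 0.4,"ax": 0,"ay": 0,"az": 0,"claw": 1}

```text
clock: 22.85
tcp_pos: [0.6241, -0.0486, 0.1639]
orientation: [-0.052, -0.121, 0.991, -0.005]
wrist_force: [-0.4, 1.2, -1.6]
finger_gap: 0.0138
finger_force: 59.2
```

Request:
step_arm:
  deltas:
    - {"x": -0.02,"y": 0,"z": 0.2,"ax": 0,"ay": 0,"az": 0,"claw": 1}
    - {"x": -0.03,"y": 0,"z": 0.3,"ax": 0,"ay": 0,"az": 0,"claw": 1}
    - {"x": -0.03,"y": 0,"z": 0.3,"ax": 0,"ay": 0,"az": 0,"claw": 1}

```text
clock: 23.22
tcp_pos: [0.6242, -0.0487, 0.1615]
orientation: [-0.052, -0.121, 0.991, -0.005]
wrist_force: [-1.2, 0.8, 4.1]
finger_gap: 0.014
finger_force: 59.8
```

Request:
step_arm:
  deltas:
    - {"x": -0.01,"y": 0,"z": 0.1,"ax": 0,"ay": 0,"az": 0,"claw": 1}
    - {"x": -0.02,"y": 0,"z": 0.2,"ax": 0,"ay": 0,"az": 0,"claw": 1}
    - {"x": -0.02,"y": 0,"z": 0.2,"ax": 0,"ay": 0,"az": 0,"claw": 1}

```text
clock: 23.6
tcp_pos: [0.6242, -0.0487, 0.1597]
orientation: [-0.052, -0.122, 0.991, -0.006]
wrist_force: [-0.8, -0.3, 5.2]
finger_gap: 0.0135
finger_force: 59.9
```

Request:
step_arm:
  deltas:
    - {"x": -0.01,"y": 0,"z": 0.1,"ax": 0,"ay": 0,"az": 0,"claw": 1}
    - {"x": -0.02,"y": 0,"z": 0.2,"ax": 0,"ay": 0,"az": 0,"claw": 1}
    - {"x": -0.02,"y": 0,"z": 0.2,"ax": 0,"ay": 0,"az": 0,"claw": 1}

```text
clock: 23.98
tcp_pos: [0.6242, -0.0487, 0.1574]
orientation: [-0.052, -0.121, 0.991, -0.005]
wrist_force: [-0.6, -0.3, 4.5]
finger_gap: 0.0138
finger_force: 59.8
```

Request:
step_arm:
  deltas:
    - {"x": -0.01,"y": 0,"z": 0.1,"ax": 0,"ay": 0,"az": 0,"claw": 1}
    - {"x": -0.03,"y": 0,"z": 0.3,"ax": 0,"ay": 0,"az": 0,"claw": 1}
    - {"x": -0.03,"y": 0,"z": 0.3,"ax": 0,"ay": 0,"az": 0,"claw": 1}

```text
clock: 24.35
tcp_pos: [0.624, -0.0487, 0.1536]
orientation: [-0.052, -0.122, 0.991, -0.005]
wrist_force: [0.4, -0.4, -0.1]
finger_gap: 0.0137
finger_force: 59.4
```

Request:
step_arm:
  deltas:
    - {"x": -0.01,"y": 0,"z": 0.1,"ax": 0,"ay": 0,"az": 0,"claw": 1}
    - {"x": -0.03,"y": 0,"z": 0.3,"ax": 0,"ay": 0,"az": 0,"claw": 1}
    - {"x": -0.03,"y": 0,"z": 0.3,"ax": 0,"ay": 0,"az": 0,"claw": 1}

```text
clock: 24.72
tcp_pos: [0.6241, -0.0486, 0.1508]
orientation: [-0.052, -0.122, 0.991, -0.005]
wrist_force: [0.0, 0.4, 0.8]
finger_gap: 0.0136
finger_force: 59.4
```

Request:
step_arm:
  deltas:
    - {"x": -0.01,"y": 0,"z": 0.1,"ax": 0,"ay": 0,"az": 0,"claw": 1}
    - {"x": -0.03,"y": 0,"z": 0.3,"ax": 0,"ay": 0,"az": 0,"claw": 1}
    - {"x": -0.03,"y": 0,"z": 0.3,"ax": 0,"ay": 0,"az": 0,"claw": 1}

```text
clock: 25.1
tcp_pos: [0.6241, -0.0486, 0.1479]
orientation: [-0.052, -0.122, 0.991, -0.005]
wrist_force: [1.8, -0.0, 0.4]
finger_gap: 0.0141
finger_force: 59.5
```

Request:
step_arm:
  deltas:
    - {"x": -0.01,"y": 0,"z": 0.1,"ax": 0,"ay": 0,"az": 0,"claw": 1}
    - {"x": -0.02,"y": 0,"z": 0.2,"ax": 0,"ay": 0,"az": 0,"claw": 1}
    - {"x": -0.02,"y": 0,"z": 0.2,"ax": 0,"ay": 0,"az": 0,"claw": 1}

```text
clock: 25.48
tcp_pos: [0.6242, -0.0486, 0.1462]
orientation: [-0.052, -0.122, 0.991, -0.005]
wrist_force: [1.3, 1.2, 4.2]
finger_gap: 0.0137
finger_force: 59.8
```

Request:
step_arm:
  deltas:
    - {"x": -0.01,"y": 0,"z": 0.1,"ax": 0,"ay": 0,"az": 0,"claw": 1}
    - {"x": -0.02,"y": 0,"z": 0.2,"ax": 0,"ay": 0,"az": 0,"claw": 1}
    - {"x": -0.02,"y": 0,"z": 0.2,"ax": 0,"ay": 0,"az": 0,"claw": 1}

```text
clock: 25.85
tcp_pos: [0.6242, -0.0485, 0.144]
orientation: [-0.052, -0.122, 0.991, -0.005]
wrist_force: [3.1, 1.1, 3.1]
finger_gap: 0.0136
finger_force: 59.8
```

Request:
step_arm:
  deltas:
    - {"x": -0.01,"y": 0,"z": 0.1,"ax": 0,"ay": 0,"az": 0,"claw": 1}
    - {"x": -0.02,"y": 0,"z": 0.2,"ax": 0,"ay": 0,"az": 0,"claw": 1}
    - {"x": -0.02,"y": 0,"z": 0.2,"ax": 0,"ay": 0,"az": 0,"claw": 1}

```text
clock: 26.22
tcp_pos: [0.6243, -0.0485, 0.142]
orientation: [-0.052, -0.122, 0.991, -0.005]
wrist_force: [3.3, 1.9, 3.3]
finger_gap: 0.0142
finger_force: 59.8
```

Request:
step_arm:
  deltas:
    - {"x": -0.01,"y": 0,"z": 0.1,"ax": 0,"ay": 0,"az": 0,"claw": 1}
    - {"x": -0.02,"y": 0,"z": 0.15,"ax": 0,"ay": 0,"az": 0,"claw": 1}
    - {"x": -0.02,"y": 0,"z": 0.15,"ax": 0,"ay": 0,"az": 0,"claw": 1}

```text
clock: 26.6
tcp_pos: [0.6243, -0.0485, 0.1403]
orientation: [-0.052, -0.122, 0.991, -0.005]
wrist_force: [4.0, 2.1, 1.9]
finger_gap: 0.0139
finger_force: 59.6
```

Request:
step_arm:
  deltas:
    - {"x": -0.03,"y": 0,"z": 0.1,"ax": 0,"ay": 0,"az": 0,"claw": 1}
    - {"x": -0.05,"y": 0.02,"z": 0.15,"ax": 0,"ay": 0,"az": 0,"claw": 1}
    - {"x": -0.05,"y": 0.02,"z": 0.15,"ax": 0,"ay": 0,"az": 0,"claw": 1}

```text
clock: 26.98
tcp_pos: [0.6244, -0.0484, 0.1392]
orientation: [-0.052, -0.122, 0.991, -0.005]
wrist_force: [4.4, 1.5, 3.4]
finger_gap: 0.0139
finger_force: 59.9
```

Request:
step_arm:
  deltas:
    - {"x": -0.01,"y": 0,"z": 0.1,"ax": 0,"ay": 0,"az": 0,"claw": 1}
    - {"x": -0.02,"y": 0,"z": 0.15,"ax": 0,"ay": 0,"az": 0,"claw": 1}
    - {"x": -0.02,"y": 0,"z": 0.15,"ax": 0,"ay": 0,"az": 0,"claw": 1}

```text
clock: 27.35
tcp_pos: [0.6246, -0.0484, 0.139]
orientation: [-0.051, -0.122, 0.991, -0.006]
wrist_force: [1.1, 2.0, 13.9]
finger_gap: 0.0137
finger_force: 60.9
```

Request:
step_arm:
  deltas:
    - {"x": -0.01,"y": 0,"z": 0.07,"ax": 0,"ay": 0,"az": 0,"claw": 1}
    - {"x": -0.01,"y": 0,"z": 0.07,"ax": 0,"ay": 0,"az": 0,"claw": 1}

```text
clock: 27.6
tcp_pos: [0.6247, -0.0485, 0.1389]
orientation: [-0.051, -0.121, 0.991, -0.006]
wrist_force: [1.0, 1.9, 18.8]
finger_gap: 0.0137
finger_force: 61.3
```

```bash
python3 - t7 <<'E'
from tilt import *
s,w,u=report((280,175,310,205))
p=s["pixels"].astype(int); M=((p.max(2)-p.min(2))<28)&(p.sum(2)>200)&(p.sum(2)<640)
B=(p[:,:,2]>p[:,:,0]+50); N=(p.sum(2)<150)
for v in range(165,206): print(v,''.join('B' if B[v,x] else 'n' if N[v,x] else '#' if M[v,x] else '.' for x in range(280,335)))
print(blobs(s,95,125))
E
```

```text
side nozzle 13 (np.float64(290.0769230769231), np.float64(201.23076923076923))
[ 0.62473713 -0.04844126  0.13888248] [ 1.   1.1 17.5] [ 0.41  0.25 -0.02] 0.01391155285627796
165 .........................nnn.nnnnnnnnnnnnnnnnnn...##nn.
166 ........................#nnnnnnnnnnnnnnnnnnnnnn...##nnn
167 ....................#...#nnnnnnnnnnnnnnnnnnnnnn....nnnn
168 ..................#......#nnnnnnnnnnnnnnnnnnnn....nnnnn
169 ................#.........nnnnnnnnnnnnnnnnnnnn#...nnnnn
170 ..............#...........###nnnnnnnnnnnnnnnn.##.nnnnn.
171 ............##...............#nnnnnnnnnnnnnnn...nnnnnn#
172 ..........##.................#nnnnnn.B.nnnnnnnnnnnnnn##
173 .........#.....................nnnnn..nnnnnnnnnnnnnn..#
174 .......#.....................BBnnnnnn.nnnnnnnnnnnnn....
175 .....#.......................BB##nnnnnnnnnnnnnnnnn.....
176 ...#........................#B.##nnnnnnnnnnnnnnn......#
177 .#.........................##..##nnnnnnnnnnnnn.BBB#...#
178 ...........................##.###nnnn##.nnnn.BBBBB#...#
179 ..........................###.#####nn###nnn..BBBB.##..#
180 ......................
[... 874 characters left out ...]
195 ##################################..#####..............
196 #########################################..............
197 ########################################...............
198 ##############################nn#####.##...............
199 ########.######################nnnnnnn#................
200 ########nn..n##########################..............##
201 ########nnnnn############################...........##.
202 ########.nnnn#############################........###..
203 ##########n.###############################......###...
204 ############################################...##.....#
205 ###########################################..###.....##
[([310, 187, 9, 8, 37], [313.6, 191.6])]
```

The force rose steeply to 18 N with no motion, and the ring stays up at rows 187–194. I'll ease off and give a gentle tug to check the lock.

Request:
step_arm:
  deltas:
    - {"x": 0.01,"y": 0,"z": -0.1,"ax": 0,"ay": 0,"az": 0,"claw": 1}
    - {"x": 0.02,"y": 0,"z": -0.2,"ax": 0,"ay": 0,"az": 0,"claw": 1}
    - {"x": 0.03,"y": 0,"z": -0.3,"ax": 0,"ay": 0,"az": 0,"claw": 1}
    - {"x": 0.03,"y": 0,"z": -0.3,"ax": 0,"ay": 0,"az": 0,"claw": 1}

```text
clock: 28.2
tcp_pos: [0.6243, -0.0484, 0.1392]
orientation: [-0.052, -0.121, 0.991, -0.005]
wrist_force: [4.4, 0.2, -1.7]
finger_gap: 0.014
finger_force: 59.3
```

Request:
step_arm:
  deltas:
    - {"x": 0.01,"y": 0,"z": -0.1,"ax": 0,"ay": 0,"az": 0,"claw": 1}
    - {"x": 0.015,"y": 0,"z": -0.15,"ax": 0,"ay": 0,"az": 0,"claw": 1}
    - {"x": 0.015,"y": 0,"z": -0.15,"ax": 0,"ay": 0,"az": 0,"claw": 1}

```text
clock: 28.58
tcp_pos: [0.6241, -0.0483, 0.1403]
orientation: [-0.053, -0.122, 0.991, -0.005]
wrist_force: [4.3, 1.7, -8.0]
finger_gap: 0.0142
finger_force: 58.7
```

Request:
step_arm:
  deltas:
    - {"x": 0.01,"y": 0,"z": -0.1,"ax": 0,"ay": 0,"az": 0,"claw": 1}
    - {"x": 0.015,"y": 0,"z": -0.15,"ax": 0,"ay": 0,"az": 0,"claw": 1}
    - {"x": 0.015,"y": 0,"z": -0.15,"ax": 0,"ay": 0,"az": 0,"claw": 1}

```text
clock: 28.95
tcp_pos: [0.6241, -0.0482, 0.1413]
orientation: [-0.053, -0.122, 0.991, -0.005]
wrist_force: [5.8, 0.4, -15.4]
finger_gap: 0.0138
finger_force: 58.9
```

It is locked: 15 N of pull at the end of the 2 mm play. I'll push it home again, then release and back off.

Request:
step_arm:
  deltas:
    - {"x": -0.02,"y": 0,"z": 0.2,"ax": 0,"ay": 0,"az": 0,"claw": 1}
    - {"x": -0.04,"y": 0,"z": 0.4,"ax": 0,"ay": 0,"az": 0,"claw": 1}
    - {"x": -0.05,"y": 0,"z": 0.5,"ax": 0,"ay": 0,"az": 0,"claw": 1}
    - {"x": -0.05,"y": 0,"z": 0.5,"ax": 0,"ay": 0,"az": 0,"claw": 1}

```text
clock: 29.45
tcp_pos: [0.6246, -0.0484, 0.1391]
orientation: [-0.051, -0.122, 0.991, -0.006]
wrist_force: [2.1, 2.0, 6.8]
finger_gap: 0.0137
finger_force: 61.2
```

Request:
step_arm:
  deltas:
    - {"x": -0.01,"y": 0,"z": 0.1,"ax": 0,"ay": 0,"az": 0,"claw": 1}
    - {"x": -0.01,"y": 0,"z": 0.1,"ax": 0,"ay": 0,"az": 0,"claw": 1}
    - {"x": 0,"y": 0,"z": -0.05,"ax": 0,"ay": 0,"az": 0,"claw": 1}
    - {"x": 0,"y": 0,"z": -0.05,"ax": 0,"ay": 0,"az": 0,"claw": 0.55}
    - {"x": 0,"y": 0,"z": -0.05,"ax": 0,"ay": 0,"az": 0,"claw": 0.45}
    - {"x": 0,"y": 0,"z": -0.05,"ax": 0,"ay": 0,"az": 0,"claw": 0.45}

```text
clock: 30.2
tcp_pos: [0.6242, -0.0484, 0.138]
orientation: [-0.053, -0.121, 0.991, -0.005]
wrist_force: [0.3, -0.4, 0.3]
finger_gap: 0.0235
finger_force: 0.0
```

```bash
python3 - t8 <<'E'
from tilt import *
s,w,u=report((280,175,310,210))
yaw=np.radians(14); B=np.array([.6237,-.047])
for f in(.120,.126): print(proj(s,[B[0]-.105*np.cos(yaw),B[1]-.105*np.sin(yaw),f+.049]))
E
```

```text
side nozzle 24 (np.float64(287.2083333333333), np.float64(203.70833333333334))
[ 0.62431469 -0.0483817   0.1380723 ] [ 0.1 -0.3  0.1] [ 0.03 -0.07 -0.01] 0.023530269844172006
[291.37218988 202.16312105]
[291.45381349 200.38563563]
```

Request:
step_arm:
  deltas:
    - {"x": 0.1,"y": 0,"z": -1,"ax": 0,"ay": 0,"az": 0,"claw": 0.4}
    - {"x": 0.31,"y": 0,"z": -3,"ax": 0,"ay": 0,"az": 0,"claw": 0.4}
    - {"x": 0.63,"y": 0,"z": -6,"ax": 0,"ay": 0,"az": 0,"claw": 0.4}
    - {"x": 1.2,"y": 0,"z": -11.5,"ax": 0,"ay": 0,"az": 0,"claw": 0.4}
    - {"x": 1.2,"y": 0,"z": -11.5,"ax": 0,"ay": 0,"az": 0,"claw": 0.4}
    - {"x": 1.2,"y": 0,"z": -11.5,"ax": 0,"ay": 0,"az": 0,"claw": 0.4}

```text
clock: 31.05
tcp_pos: [0.6246, -0.0485, 0.2541]
orientation: [-0.052, -0.122, 0.991, -0.005]
wrist_force: [-0.9, 0.2, -0.6]
finger_gap: 0.0261
finger_force: 0.0
```

```bash
python3 - t9 <<'E'
from tilt import *
s,w,u=report((280,180,300,206))
p=s["pixels"].astype(int); M=((p.max(2)-p.min(2))<28)&(p.sum(2)>200)&(p.sum(2)<640)
B=(p[:,:,2]>p[:,:,0]+50); N=(p.sum(2)<150)
for v in range(172,208): print(v,''.join('B' if B[v,x] else 'n' if N[v,x] else '#' if M[v,x] else '.' for x in range(275,335)))
print(blobs(s,95,125))
D=pickle.load(open("D.pkl","rb"))["side"]; q=D["pixels"].astype(int)
N=(q.sum(2)<150);M=((q.max(2)-q.min(2))<28)&(q.sum(2)>200)&(q.sum(2)<640)
for v in range(165,194): print(v,''.join('n' if N[v,x] else '#' if M[v,x] else '.' for x in range(250,305)))
g=cv2.cvtColor(w["pixels"],cv2.COLOR_RGB2GRAY)
print(blobs(w,95,125))
print("B ring wrist",[proj(w,[.6237,-.047,.170]),proj(w,[.6237-.1019,-.047-.0254,.169])])
E
```

```text
side nozzle 14 (np.float64(290.64285714285717), np.float64(200.71428571428572))
[ 0.62420752 -0.04846508  0.25293046] [ 0.  -0.4 -0.4] [ 0.07 -0.15  0.01] 0.025401786612336486
172 ...............##.................#BBBBBBBBBBBBBBBBBBB#...##
173 ..............#...................BBBBBBBBBBBBBBBBBBBB.....#
174 ............#.....................BBBBBBBBBBBBBBBBBBBBB#....
175 ..........#.......................BBBBBBBBBBBBBBBBBBBBB#....
176 ........#........................#BBBBBBBBBBBBBBBBBBBBB#...#
177 ......#.........................##BBBBBBBBBBBBBBBBBBBBB#...#
178 ....#...........................##BBBBBBBBBBBBBBBBBBBBB#...#
179 ...............................###..####.BBBBBBBBBBBBB.##..#
180 #..............................##########.BBBBBBBBBBBB###..#
181 ...............................###########.BBBBBBBBBB.###...
182 .........##.......#...........#############BBBBBBBB.#####...
183 ........###.......##..........#############......########...
184 ........####......##........############################....
185 .......#############......##############################....
186 .......###
[... 2757 characters left out ...]
..
186 ............#######.###........##############..........
187 ............#######...###.....##############...........
188 .............nnnn.##....##########..######.............
189 .............nnnnn####....######.......................
190 .............nnnn#######..######.......................
191 ................##################.....................
192 .................##############..###...................
193 .................##############...####.................
[([266, 208, 35, 30, 407], [283.0, 224.1]), ([342, 273, 26, 32, 379], [354.9, 289.0]), ([299, 289, 22, 50, 459], [306.6, 312.8])]
B ring wrist [array([283.0717975 , 219.97931064]), array([283.06688875,  98.05732855])]
```

The side view matches the state at home on orange: the same 8 rows of stem show above the ring. The blue ring is up, and the nozzle at (290.6,200.7) is where predicted, over the glass. I'm handing it in.

```bash
python3 -c "
from station import *
print(job_done())"
```

```text
the job is handed in; nothing more can be done
None
```

The spout is now in the blue drinking outlet, pushed home and locked (it held a 15 N tug). The blue ring is back up and the nozzle is over the glass. The job was handed in at about 31 s with the robot clear, and its verdict was not shown.

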